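# Set out the chaser's bench

## Robot

A 6-joint arm with a two-finger parallel gripper is mounted at the origin on the work surface. World frame = base frame: x ahead of the robot, y to its left, z up, the work surface at z = 0. Lengths are in m, angles in rad, forces in N, time in s.
With the tool pointing down it reaches from about 0.3 to 0.95 m from the base axis. Payload 3.1 kg.
Tool frame: the origin (TCP) lies between the finger pads; the fingertips stand ctrl.tip_extent ahead of it and the grasp point (between the pads) lies 2 mm behind it (ctrl.tip_extent is the distance from the TCP to the fingertips, in m); z points along the fingers, y is the direction in which the jaws open and shut (so a half turn about z gives the same grasp; the last joint's range is limited). The gripper opens to 85 mm and grips with 20 to 120 N. Pads are 22 mm wide; open, the fingers measure 114 mm over their backs; the gripper's body (76 mm by 85 mm) begins 54 mm behind the grasp point. The pads swing forward as they close: fully open they stand 13 mm farther back than shut.
Start: joints at [-1.407, 0.308, 1.634, -0, 1.2, -0.07], TCP at [0.145, -0.608, 0.248] pointing down, gripper open.
Joint ranges: [-3.06, 3.06], [-0.79, 1.96], [0.05, 2.63], [-1.19, 4.34], [0.05, 2.64], [-2.94, 2.94]. Speed limits (rad/s): [2.79, 2.79, 3.14, 3.14, 3.14, 3.14].

## Interface

Orientations are given as a rotation vector (axis times angle).
In Python, from plant import monitor, get_image, finish_job, ctrl gives the robot as it stands.
- The arm moves only by the shell command python3 -m crank 'ROWS'. ROWS is JSON, a list of rows, each an object with "claw": the opening, from -1 (shut) to 1 (fully open); "dp": the shift along the tool's x, y, z each as a share of 0.025 m, from -1 to 1, a list of three; "delta_rot": the turn, a rotation vector about the tool's x, y, z each as a share of 8 degrees, from -1 to 1, a list of three. In form: [{"claw": claw, "dp": [x, y, z], "delta_rot": [rx, ry, rz]}, ...]. A call has 1 to 20 rows; each row shifts and turns the commanded pose from where the row before left it, along the tool's axes as they then stand; what a row does not reach is not made up. A row lasts 1/10 s, in which the tool goes at most 50 mm and 8.59 degrees, less where a joint would pass 70% of its speed; a pose out of reach is approached as far as the arm can. A call with a number of a shift or a turn outside -1 to 1 is refused whole. A call with a gripper value outside its range is refused whole. The fingers move at their own pace and stop on an object; the grip force is fixed at half the most. Time passes only in rows, so rows that do not move let the fingers close. It gives the time, the measured TCP pose, the force and the opening at its end, in the units of the state.
- monitor.sense(): the state, without advancing time (a new reading comes with each control period).
- get_image(name): name is "scene" or "top" or "wrist"; returns a dict with "pixels" (480x640x3 uint8, red, green, blue), "fx", "fy", "cx", "cy" (pixels), "xyz" and "orientation" of the camera in the world. Camera axes: x right, y down, z forward; pixel columns grow to the right and rows downward; lengths in m; the calibration is good to about 2 mm. A picture is of the moment at which its call begins. There is no depth.
- finish_job(): hands the job in, once; it reports no verdict.
The state is a dict: "t": time; "q": joint angles; "joint_velocities": joint speeds; "effort": joint torques, N m; "position": TCP position; "orientation": TCP orientation; "wrist_force": force on the tool from outside, world axes, zero at the start; "moment": the same for the moment, N m; "gripper_width": finger opening in m.
Only numpy, scipy, OpenCV 4.12 (cv2) and the standard library are available. Lean on these libraries where they do the work, as an engineer would, in place of code of your own. Each camera call takes 0.05 s, during which the arm holds its last target.

## Task

Set out the engraver's rubber mat for the next piece of work: put the steel bench block flat in the middle of the mat, its long side facing the robot, and stand the tall steel cup upright in the middle of the block. Lay the whetstone flat behind the block, on the far side from the robot, centred on it and parallel to it, and lay the hammer to the right of the block, wholly on the mat, handle straight towards the robot's side and head away; leave a gap between block, stone and hammer. Do not shift or knock the brass pot, the punch or the copper disc.

Things in the scene. Friction and masses are not known exactly. Their poses are not given: they have to be found in the camera images.
- mat: fixed black rubber mat, 240 (its x) x 300 (its y) x 4 mm thick, lying on the bench in front of the robot on the left or the right half. Origin: centre of its underside, at bench height. Its x points away from the robot (behind), its y to the robot's left, so right is -y; turned by at most 0.08 rad. The punch and the copper disc already lie on it
- board: fixed plywood board, 240 x 300 x 8 mm thick, on the other half of the bench; the block, cup, stone, hammer and brass pot lie on it at the start. Origin: centre of its underside, axes as the mat's
- block_mid (a point): loose bright steel bench block, a plain slab 52 (its x) x 70 (its y) x 24 mm high, about 0.7 kg, resting flat. This point is its centre, 12 mm above its underside. Its y is the long side
- cup_mid (a point): loose tall straight steel cup, open at the top, outer diameter 50 mm, height 75 mm, wall 3 mm, about 0.2 kg, standing upright. This point is on its axis, half-way up (37.5 mm above its underside); z up
- stone_mid (a point): loose dark grey whetstone, a rounded bar 34 (its x) x 90 (its y) x 24 mm high, about 0.16 kg, lying flat. This point is its centre, 12 mm above its underside. Its y is the long side
- hammer_mid (a point): loose small hammer lying on its side, 180 mm long overall, about 0.19 kg. This point is half-way along it on the handle's axis, 13 mm above the surface it lies on. Its x points along the handle from the butt to the head; the wooden handle is 13 to 15 mm thick from 10 mm behind this point up to the head (the butt is 26 mm thick). The centre of mass is near the head, about 65 mm ahead of this point, so grip the handle at about 45 mm ahead of this point
- hammer_head (a point): centre of the hammer's steel head, 77 mm ahead of hammer_mid along its x, 13 mm above the surface it lies on. The head is 50 mm long across the handle (its y), 26 mm thick, and spans 13 mm either way along the handle
- pot: loose squat brass pot, open, 48 mm in diameter and 30 mm high, on the plywood board among the other things: a bystander, to be left alone. Origin: centre of its underside
- punch: loose dark steel punch, a thin bar 8 x 8 mm, about 110 mm long along its x, on the left part of the mat: a bystander, to be left alone. Origin: on its underside, 42.5 mm from its thick end and 67.5 mm from its thin end (+x)
- disc: loose copper disc, 36 mm in diameter and 6 mm thick, on the mat's near left part: a bystander, to be left alone. Origin: centre of its underside
Not all that is in view belongs to the job. Leave any green or turquoise look-alike of the part that bears block_mid alone.

How it is judged:
At the end, for the whole second after the job is handed in: At rest on the mat: block flat, centred to 15 mm; cup upright on it, centred to 10 mm; stone flat 50-108 mm behind the mat's centre, 45 mm or more from the block's, in line to 15 mm; hammer 50-128 mm right, 61 or more from the block's, to 32 mm fore and aft, head away; all square to 0.2 rad (horizontal distance between block_mid and mat below 0.015 m and height (world z) of block_mid below 0.02 m and angle between the y axis of each of block_mid, stone_mid and the y axis of mat, either way round below 0.2 rad and horizontal distance between cup_mid and block_mid below 0.01 m and height (world z) of cup_mid between 0.061 and 0.07 m and angle between cup_mid's own z axis and vertical below 0.1 rad and x of stone_mid in the frame of mat between 0.05 and 0.108 m and y of stone_mid in the frame of block_mid between -0.015 and 0.015 m and horizontal distance between stone_mid and block_mid above 0.045 m and height (world z) of stone_mid below 0.0195 m and (y of hammer_mid in the frame of block_mid above 0.061 m or y of hammer_mid in the frame of block_mid below -0.061 m) and y of hammer_mid in the frame of mat between -0.128 and -0.05 m and x of hammer_mid in the frame of mat between -0.032 and 0.032 m and height (world z) of each of hammer_mid, hammer_head below 0.022 m and x of hammer_head in the frame of mat above 0.03 m and angle between the x axis of hammer_mid and the x axis of mat, either way round below 0.2 rad and linear speed of each of block, cup, stone, hammer below 0.02 m/s); the robot touches nothing.
It fails at once if the brass pot is shifted by more than 15 mm or knocked over (distance of pot from where it was at the start of the episode above 0.015 m or angle between pot's own z axis and vertical above 0.5 rad).
It fails at once if the punch is shifted by more than 15 mm or knocked over (distance of punch from where it was at the start of the episode above 0.015 m or angle between punch's own z axis and vertical above 0.5 rad).
It fails at once if the copper disc is shifted by more than 15 mm or knocked over (distance of disc from where it was at the start of the episode above 0.015 m or angle between disc's own z axis and vertical above 0.5 rad).
It also fails if it takes over 107 s, if anything falls off the work surface, if the arm or the gripper's body presses on something with over 40 N, if the wrist force passes 120 N, or if a joint passes its speed limit or range.

## Working session

There is one attempt and no reset: what is moved stays moved. The work goes in short steps, Python scripts to look and compute and a shell command to move; the robot and the scene stay as the last step left them, time stands still between calls to the robot, and variables do not carry over. Pictures are saved under pics/ and viewed, and the job is handed in when it is done.

```bash
ls; mkdir -p pics; python3 - <<'E'
from plant import monitor,get_image,ctrl
import cv2
print(monitor.sense()); print(ctrl.tip_extent)
for n in("scene","top","wrist"):
    im=get_image(n); cv2.imwrite(f"pics/{n}0.png",im["pixels"][:,:,::-1]); print(n,{k:im[k] for k in im if k!="pixels"})
E
```

```text
pics
{'t': 0.0, 'q': array([-1.40670958e+00,  3.08995101e-01,  1.63522859e+00, -1.26014229e-05,
        1.19969585e+00, -6.96885979e-02]), 'joint_velocities': array([-8.59627304e-04,  3.42889250e-04,  8.71016576e-05, -9.33400009e-04,
        5.13285646e-04, -7.91894189e-04]), 'effort': array([ 4.36358987e-04, -4.15247726e+01, -2.76665246e+01, -6.38960978e-05,
        1.01139964e-02,  9.98310128e-06]), 'position': array([ 0.14462792, -0.60721118,  0.24703318]), 'orientation': array([-3.11784699e+00, -3.66113974e-01,  1.90728465e-04]), 'wrist_force': array([-0.32498801,  0.69391683,  0.30815232]), 'moment': array([-0.01345666,  0.01521707,  0.04025073]), 'gripper_width': 0.08545389197363745}
0.017
scene {'fx': 466.4650511335104, 'fy': 466.4650511335104, 'cx': 320.72560310651, 'cy': 239.01496404960292, 'xyz': array([1.04724801, 0.24352397, 0.67920042]), 'orientation': array([-1.40601547, -2.09399501,  0.91942725])}
top {'fx': 527.6682540687211, 'fy': 527.6682540687211, 'cx': 320.19392264534, 'cy': 244.3670627994385, 'xyz': array([ 0.27694277, -0.02199308,  1.31629197]), 'orientation': array([-2.19270987,  2.13808576, -0.12394662])}
wrist {'fx': 381.4984039421904, 'fy': 381.4984039421904, 'cx': 313.76281912011007, 'cy': 239.86300892983357, 'xyz': array([ 0.21207602, -0.59139784,  0.37265043]), 'orientation': array([ 2.28905162, -1.805999  , -0.25330102])}
```

View pics/scene0.png

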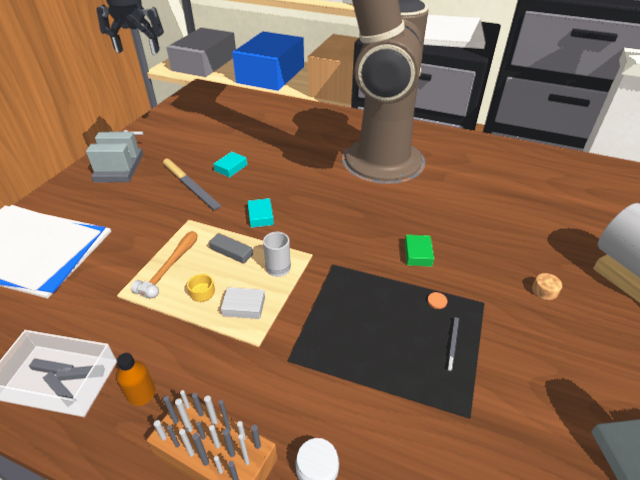

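View pics/top0.png

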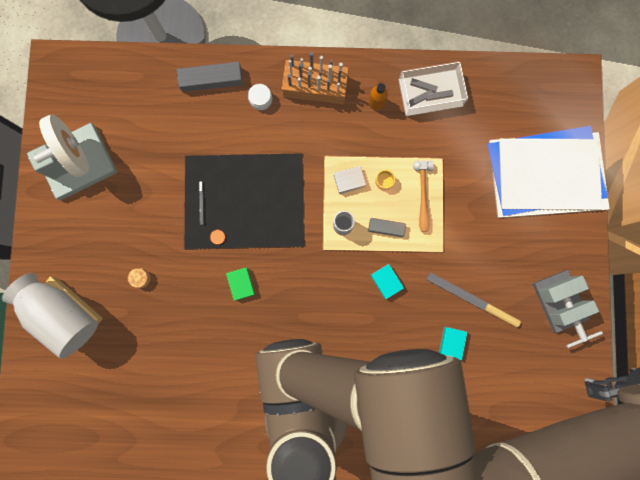

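View pics/wrist0.png

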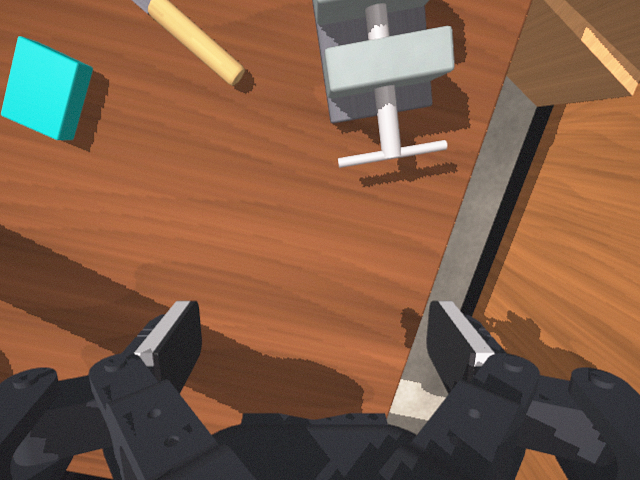

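Seen: mat in top view at (245,201), board at (383,203). Candidates for the block: grey steel slab at top (349,181) / scene (243,302); turquoise at top (387,282) and (453,343); green at (240,284). The dark stone bar at (387,227) could also be mistaken. I choose the grey slab on the board and check it in a close crop.

```bash
cat > h.py <<'E'
import numpy as np,cv2
from scipy.spatial.transform import Rotation as R
from plant import monitor,get_image,ctrl
def ray(im,uv,z):
    uv=np.atleast_2d(np.asarray(uv,float))
    d=np.c_[(uv[:,0]-im["cx"])/im["fx"],(uv[:,1]-im["cy"])/im["fy"],np.ones(len(uv))]
    d=R.from_rotvec(im["orientation"]).apply(d); o=np.asarray(im["xyz"])
    return o+d*((z-o[2])/d[:,2])[:,None]
def proj(im,p):
    p=R.from_rotvec(im["orientation"]).inv().apply(np.atleast_2d(p)-im["xyz"])
    return np.c_[p[:,0]/p[:,2]*im["fx"]+im["cx"],p[:,1]/p[:,2]*im["fy"]+im["cy"]]
def rect(cn,im,z):
    """min-area rect in world plane z of contour: centre, sizes, yaw of long side"""
    w=ray(im,cn.reshape(-1,2),z)[:,:2]
    (c,s,a)=cv2.minAreaRect((w*1000).astype(np.float32)); a=np.deg2rad(a)
    if s[0]<s[1]: s=s[::-1]; a+=np.pi/2
    return np.array(c)/1000,np.array(s),(a+np.pi/2)%np.pi-np.pi/2
def tell():
    s=monitor.sense(); print("t",round(s["t"],2),"p",s["position"].round(4),"rv",s["orientation"].round(3),"w",round(s["gripper_width"],4),"F",s["wrist_force"].round(1))
    m=R.from_rotvec(s["orientation"]).as_matrix(); print("toolx",m[:,0].round(3),"tooly",m[:,1].round(3)); return s
E
python3 - <<'E'
from h import *
im=get_image("top");px=im["pixels"]
hsv=cv2.cvtColor(px,cv2.COLOR_RGB2HSV)
big=cv2.resize(px[140:260,175:455],None,fx=2.8,fy=2.8,interpolation=cv2.INTER_CUBIC)
cv2.imwrite("pics/crop_top.png",big[:,:,::-1])
s=get_image("scene")["pixels"][190:420,110:500]
cv2.imwrite("pics/crop_scene.png",cv2.resize(s,None,fx=2,fy=2,interpolation=cv2.INTER_CUBIC)[:,:,::-1])
# mat, board
roi=np.zeros(px.shape[:2],np.uint8);roi[140:260,175:455]=1
def cont(m):
    c,_=cv2.findContours((m&(roi>0)).astype(np.uint8),cv2.RETR_EXTERNAL,cv2.CHAIN_APPROX_NONE)
    return sorted(c,key=cv2.contourArea)[::-1]
V=hsv[...,2];S=hsv[...,1];H=hsv[...,0]
print("mat",rect(cont((V<60))[0],im,.004))
print("board",rect(cont((V>170)&(H>15)&(H<35)&(S>50))[0],im,.008))
E
```

```text
mat (array([0.53027429, 0.17132614]), array([295.18292236, 235.36422729]), np.float64(-1.525375602577323))
board (array([ 0.53176563, -0.17884138]), array([300.76263428, 239.96769714]), np.float64(-1.5639765002343813))
```

View pics/crop_top.png

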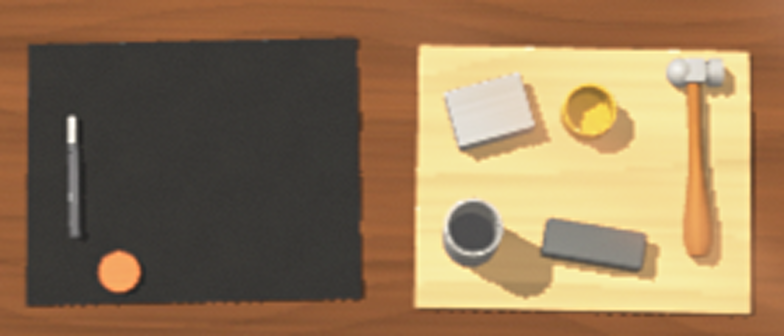

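View pics/crop_scene.png

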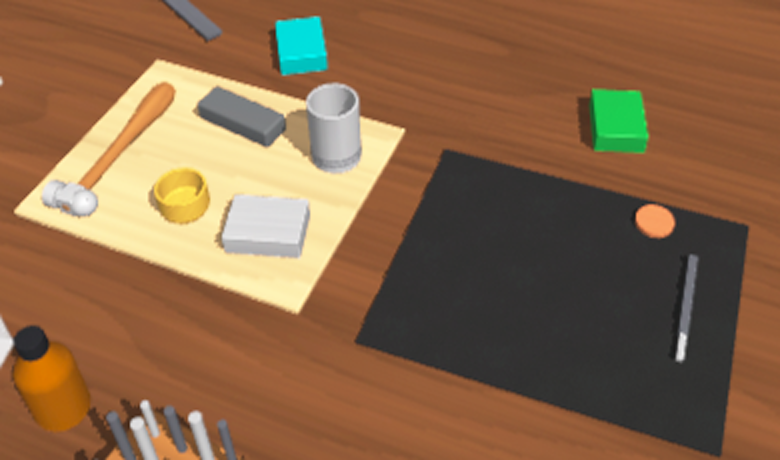

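The crop shows the bare grey steel slab at top crop (490,110): the block. Cup (472,230), stone (595,244), hammer on the right with its head far, brass pot (589,110); punch and disc on the left part of the mat. Measuring now.

```bash
python3 - <<'E'
from h import *
im=get_image("top");sc=get_image("scene")
def cont(im,m,box):
    r=np.zeros(m.shape,bool);r[box[1]:box[3],box[0]:box[2]]=1
    c,_=cv2.findContours((m&r).astype(np.uint8),cv2.RETR_EXTERNAL,cv2.CHAIN_APPROX_NONE)
    return max(c,key=cv2.contourArea)
def H(im):
    h=cv2.cvtColor(im["pixels"],cv2.COLOR_RGB2HSV);return h[...,0],h[...,1],h[...,2]
h,s,v=H(im)
print("block",rect(cont(im,(s<40)&(v>110),(328,160,370,200)),im,.032))
print("stone",rect(cont(im,(s<60)&(v<130),(362,210,412,245)),im,.032))
c=cont(im,(s<70)&(v<250),(328,205,360,240)); e=cv2.minEnclosingCircle(c);print("cup blob",e)
b=cv2.boundingRect(c);print(b)
ham=cont(im,(s>120)&(h<17),(410,165,440,245));print("handle",rect(ham,im,.021))
print("head",rect(cont(im,(s<60)&(v>110),(408,155,440,180)),im,.021))
print("pot",rect(cont(im,(s>150)&(h>17),(370,165,402,195)),im,.038))
print("punch",rect(cont(im,(v>80),(192,175,212,230)),im,.012))
print("disc",rect(cont(im,(v>100)&(s>80),(205,225,232,248)),im,.010))
h,s,v=H(sc)
print("scene mat",rect(cont(sc,v<60,(280,260,500,410)),sc,.004))
print("scene block",rect(cont(sc,(s<40)&(v>195),(218,285,270,322)),sc,.032))
print("scene stone",rect(cont(sc,(s<60)&(v<135),(200,230,258,266)),sc,.032))
# cup rim ellipse in scene: top at z .083 -> silhouettes
tell()
E
```

```text
block (array([ 0.58478998, -0.09155005]), array([67.77729034, 52.52739334]), np.float64(-1.2790026877445664))
stone (array([ 0.45374084, -0.1835437 ]), array([87.10337067,  4.08405304]), np.float64(1.4294824746106216))
cup blob ((343.2773742675781, 222.3357696533203), 12.116021156311035)
(333, 211, 22, 24)
handle (array([ 0.53534045, -0.2828092 ]), array([161.99443054,  29.84733582]), np.float64(0.004175051164782229))
head (array([ 0.62778876, -0.27760489]), array([50.56957245, 23.15702629]), np.float64(-1.544673398387661))
pot (array([ 0.58664117, -0.18028413]), array([45.46999741, 44.54649353]), np.float64(0.00944291383812157))
punch (array([0.52092169, 0.27843079]), array([109.65509033,   7.54370499]), np.float64(0.050439950634532105))
disc (array([0.4361734 , 0.23350421]), array([37.61315536, 36.7673378 ]), np.float64(0.8181611700759301))
scene mat (array([0.53602338, 0.17228778]), array([298.13204956, 238.03453064]), np.float64(-1.5233295874579778))
scene block (array([ 0.59248016, -0.09129713]), array([68.97418976, 52.38042831]), np.float64(-1.268467022735131))
scene stone (array([ 0.48359509, -0.17992258]), array([98.05503082, 44.56009674]), np.float64(1.4387565336326587))
t 0.35 p [ 0.1447 -0.6078  0.248 ] rv [-3.12  -0.366  0.   ] w 0.0854 F [-0.3  0.7 -0.1]
toolx [0.973 0.232 0.   ] tooly [ 0.232 -0.973 -0.001]
```

```bash
python3 -m crank '[{"claw":1,"dp":[0.913,-0.668,0],"delta_rot":[0,0,0]},{"claw":1,"dp":[0.913,-0.668,0],"delta_rot":[0,0,0]},{"claw":1,"dp":[0.913,-0.668,0],"delta_rot":[0,0,0]},{"claw":1,"dp":[0.913,-0.668,0],"delta_rot":[0,0,0]},{"claw":1,"dp":[0.913,-0.668,0],"delta_rot":[0,0,0]},{"claw":1,"dp":[0.913,-0.668,0],"delta_rot":[0,0,0]},{"claw":1,"dp":[0.913,-0.668,0],"delta_rot":[0,0,0]},{"claw":1,"dp":[0.913,-0.668,0],"delta_rot":[0,0,0]},{"claw":1,"dp":[0.913,-0.668,0],"delta_rot":[0,0,0]},{"claw":1,"dp":[0.913,-0.668,0],"delta_rot":[0,0,0]},{"claw":1,"dp":[0.913,-0.668,0],"delta_rot":[0,0,0]},{"claw":1,"dp":[0.913,-0.668,0],"delta_rot":[0,0,0]},{"claw":1,"dp":[0.913,-0.668,0],"delta_rot":[0,0,0]},{"claw":1,"dp":[0.913,-0.668,0],"delta_rot":[0,0,0]},{"claw":1,"dp":[0.913,-0.668,0],"delta_rot":[0,0,0]},{"claw":1,"dp":[0.913,-0.668,0],"delta_rot":[0,0,0]}]' | tail -5; python3 -m crank '[{"claw":1,"dp":[0,0,0],"delta_rot":[0,0,-1]},{"claw":1,"dp":[0,0,0],"delta_rot":[0,0,-1]},{"claw":1,"dp":[0,0,0],"delta_rot":[0,0,-1]},{"claw":1,"dp":[0,0,0],"delta_rot":[0,0,-1]},{"claw":1,"dp":[0,0,0],"delta_rot":[0,0,-1]},{"claw":1,"dp":[0,0,0],"delta_rot":[0,0,-1]},{"claw":1,"dp":[0,0,0],"delta_rot":[0,0,-1]},{"claw":1,"dp":[0,0,0],"delta_rot":[0,0,-1]},{"claw":1,"dp":[0,0,0],"delta_rot":[0,0,-1]},{"claw":1,"dp":[0,0,0],"delta_rot":[0,0,-1]},{"claw":1,"dp":[0,0,0],"delta_rot":[0,0,-0.6]},{"claw":1,"dp":[0,0,0],"delta_rot":[0,0,0]}]' | tail -5
python3 - <<'E'
from h import *
print(tell()["q"].round(2))
im=get_image("wrist");cv2.imwrite("pics/w1.png",im["pixels"][:,:,::-1]);print(im["xyz"])
E
```

```text
t: 1.95
position: [0.4388, -0.2625, 0.2485]
orientation: [3.12, 0.366, 0.001]
wrist_force: [-0.2, -0.5, -0.9]
gripper_width: 0.0853
t: 3.15
position: [0.4381, -0.2635, 0.2483]
orientation: [2.057, 2.374, -0.0]
wrist_force: [-0.4, -0.6, 0.2]
gripper_width: 0.0856
t 3.15 p [ 0.4381 -0.2635  0.2483] rv [ 2.057  2.374 -0.   ] w 0.0856 F [-0.4 -0.6  0.2]
toolx [-0.142  0.99  -0.   ] tooly [0.99  0.142 0.   ]
[-0.63  0.09  1.9  -0.    1.16 -0.77]
[ 0.42843541 -0.1949103   0.37384673]
```

View pics/w1.png

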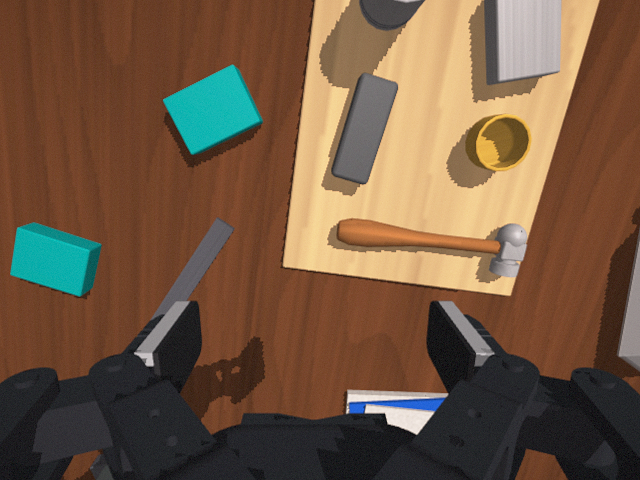

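The wrist view shows the stone at (365,128), hammer handle from (340,232) to head (508,250), pot (500,142), block partly cut off at (522,35), cup (390,10). Measuring stone and hammer from here.

```bash
cat >> h.py <<'E'
def cont(m,box):
    r=np.zeros(m.shape,bool);r[box[1]:box[3],box[0]:box[2]]=1
    c,_=cv2.findContours((m&r).astype(np.uint8),cv2.RETR_EXTERNAL,cv2.CHAIN_APPROX_NONE)
    return max(c,key=cv2.contourArea)
def H(im):
    h=cv2.cvtColor(im["pixels"],cv2.COLOR_RGB2HSV);return h[...,0],h[...,1],h[...,2]
E
python3 - <<'E'
from h import *
im=get_image("wrist");h,s,v=H(im)
for (x,y) in [(365,128),(350,165),(345,60),(510,235),(400,240),(395,115)]: print((x,y),h[y,x],s[y,x],v[y,x])
m=(s<40)&(v<140)
print("stone",rect(cont(m,(325,65,405,190)),im,.032))
print("handle",rect(cont((s>150)&(h<14),(325,205,520,270)),im,.021))
print("head",rect(cont((s<50)&(v>100),(470,215,535,285)),im,.021))
print("pot",rect(cont((s>150)&(h>17)&(v>130),(465,105,540,175)),im,.038))
E
```

```text
(365, 128) 170 7 112
(350, 165) 135 9 111
(345, 60) 16 106 149
(510, 235) 0 14 168
(400, 240) 13 163 175
(395, 115) 18 106 239
stone (array([ 0.4704382 , -0.18743631]), array([88.11308289, 33.76962662]), np.float64(1.4320295218771735))
handle (array([ 0.54290405, -0.2776998 ]), array([158.14097595,  25.36372185]), np.float64(0.04030896127511285))
head (array([ 0.6336344 , -0.27704382]), array([52.95192337, 26.42896271]), np.float64(-1.517577579783516))
pot (array([ 0.5896402 , -0.18039931]), array([46.53960037, 45.82496643]), np.float64(-1.3133916374923253))
```

```bash
python3 -m crank '[{"claw":1,"dp":[0.5,0.875,0],"delta_rot":[0,0,0]},{"claw":1,"dp":[0.5,0.875,0],"delta_rot":[0,0,0]},{"claw":1,"dp":[0.5,0.875,0],"delta_rot":[0,0,0]},{"claw":1,"dp":[0.5,0.875,0],"delta_rot":[0,0,0]},{"claw":1,"dp":[0.5,0.875,0],"delta_rot":[0,0,0]},{"claw":1,"dp":[0.5,0.875,0],"delta_rot":[0,0,0]},{"claw":1,"dp":[0.5,0.875,0],"delta_rot":[0,0,0]},{"claw":1,"dp":[0.5,0.875,0],"delta_rot":[0,0,0]},{"claw":1,"dp":[0,0,0],"delta_rot":[0,0,-0.57]},{"claw":1,"dp":[0,0,0],"delta_rot":[0,0,-0.57]},{"claw":1,"dp":[0,0,0],"delta_rot":[0,0,0]}]' | tail -5
python3 - <<'E'
from h import *
tell()
im=get_image("wrist");cv2.imwrite("pics/w2.png",im["pixels"][:,:,::-1])
h,s,v=H(im)
b=proj(im,[.590,-.0915,.032])[0];print(b)
x,y=b.astype(int)
c=cont((s<40)&(v>150),(x-75,y-75,x+75,y+75));print("block",rect(c,im,.032))
E
```

```text
t: 4.35
position: [0.5972, -0.1392, 0.248]
orientation: [-1.862, -2.53, 0.0]
wrist_force: [0.8, 0.5, -0.1]
gripper_width: 0.0856
t 4.35 p [ 0.5972 -0.1392  0.248 ] rv [-1.862 -2.53   0.   ] w 0.0856 F [ 0.8  0.5 -0.1]
toolx [-0.297  0.955  0.   ] tooly [ 0.955  0.297 -0.   ]
[321.87839824 157.33391558]
block (array([ 0.58942969, -0.09190386]), array([68.0032196 , 50.00112152]), np.float64(-1.2730895713077226))
```

View pics/w2.png

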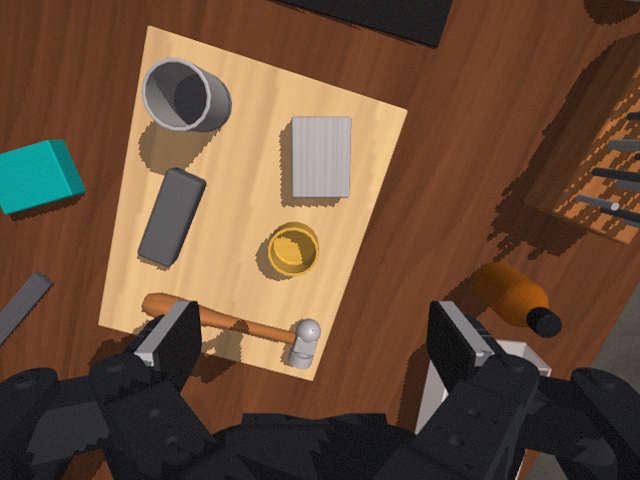

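```bash
python3 -m crank '[{"claw":1,"dp":[0.95,0.134,0],"delta_rot":[0,0,0]},{"claw":1,"dp":[0.95,0.134,0],"delta_rot":[0,0,0]},{"claw":1,"dp":[0,0,1],"delta_rot":[0,0,0]},{"claw":1,"dp":[0,0,1],"delta_rot":[0,0,0]},{"claw":1,"dp":[0,0,1],"delta_rot":[0,0,0]},{"claw":1,"dp":[0,0,1],"delta_rot":[0,0,0]},{"claw":1,"dp":[0,0,1],"delta_rot":[0,0,0]},{"claw":1,"dp":[0,0,1],"delta_rot":[0,0,0]},{"claw":1,"dp":[0,0,0],"delta_rot":[0,0,0]}]' | tail -5
python3 - <<'E'
from h import *
tell()
im=get_image("wrist");cv2.imwrite("pics/w3.png",im["pixels"][:,:,::-1])
E
```

```text
t: 5.3
position: [0.5858, -0.0916, 0.0944]
orientation: [-1.86, -2.522, 0.005]
wrist_force: [-0.7, 0.9, -0.4]
gripper_width: 0.0853
t 5.3 p [ 0.5858 -0.0916  0.0944] rv [-1.86  -2.522  0.005] w 0.0853 F [-0.7  0.9 -0.4]
toolx [-0.295  0.955  0.004] tooly [ 0.955  0.295 -0.007]
```

View pics/w3.png

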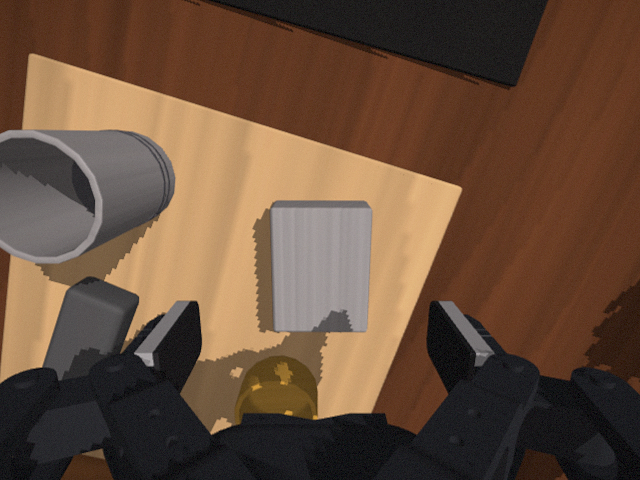

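The block sits centred between the jaws (320,268), slightly right. Go down and grip.

```bash
python3 -m crank '[{"claw":1,"dp":[0,0.12,0.9],"delta_rot":[0,0,0]},{"claw":1,"dp":[0,0,0.9],"delta_rot":[0,0,0]},{"claw":1,"dp":[0,0,0.78],"delta_rot":[0,0,0]},{"claw":1,"dp":[0,0,0],"delta_rot":[0,0,0]},{"claw":1,"dp":[0,0,0],"delta_rot":[0,0,0]}]' | tail -5
python3 -m crank '[{"claw":-1,"dp":[0,0,0],"delta_rot":[0,0,0]},{"claw":-1,"dp":[0,0,0],"delta_rot":[0,0,0]},{"claw":-1,"dp":[0,0,0],"delta_rot":[0,0,0]},{"claw":-1,"dp":[0,0,0],"delta_rot":[0,0,0]},{"claw":-1,"dp":[0,0,0],"delta_rot":[0,0,0]},{"claw":-1,"dp":[0,0,0],"delta_rot":[0,0,0]},{"claw":-1,"dp":[0,0,0],"delta_rot":[0,0,0]},{"claw":-1,"dp":[0,0,0],"delta_rot":[0,0,0]}]' | tail -5
```

```text
t: 5.85
position: [0.5932, -0.0916, 0.0352]
orientation: [1.862, 2.528, 0.001]
wrist_force: [-0.3, -1.2, 0.0]
gripper_width: 0.0857
t: 6.65
position: [0.5923, -0.0918, 0.0356]
orientation: [1.861, 2.531, -0.001]
wrist_force: [-3.4, -0.7, 7.5]
gripper_width: 0.0502
```

```bash
python3 -m crank '[{"claw":-1,"dp":[0,0,-0.5],"delta_rot":[0,0,0]},{"claw":-1,"dp":[0,0,-1],"delta_rot":[0,0,0]},{"claw":-1,"dp":[0,0,-1],"delta_rot":[0,0,0]},{"claw":-1,"dp":[0,0,-1],"delta_rot":[0,0,0]},{"claw":-1,"dp":[0,0,-1],"delta_rot":[0,0,0]},{"claw":-1,"dp":[0,0,0],"delta_rot":[0,0,0.9]},{"claw":-1,"dp":[0,0,0],"delta_rot":[0,0,0.9]},{"claw":-1,"dp":[0,0,0],"delta_rot":[0,0,0]}]' | tail -5
python3 -m crank '[{"claw":-1,"dp":[0.967,-0.171,0],"delta_rot":[0,0,0]},{"claw":-1,"dp":[0.967,-0.171,0],"delta_rot":[0,0,0]},{"claw":-1,"dp":[0.967,-0.171,0],"delta_rot":[0,0,0]},{"claw":-1,"dp":[0.967,-0.171,0],"delta_rot":[0,0,0]},{"claw":-1,"dp":[0.967,-0.171,0],"delta_rot":[0,0,0]},{"claw":-1,"dp":[0.967,-0.171,0],"delta_rot":[0,0,0]},{"claw":-1,"dp":[0.967,-0.171,0],"delta_rot":[0,0,0]},{"claw":-1,"dp":[0,0,0],"delta_rot":[0,0,0]},{"claw":-1,"dp":[0,0,0],"delta_rot":[0,0,0]}]' | tail -5
python3 - <<'E'
from h import *
tell()
im=get_image("wrist");cv2.imwrite("pics/w4.png",im["pixels"][:,:,::-1])
E
```

```text
t: 7.45
position: [0.5911, -0.0909, 0.1458]
orientation: [-2.163, -2.276, 0.001]
wrist_force: [0.0, -0.4, -6.9]
gripper_width: 0.0503
t: 8.35
position: [0.5528, 0.0766, 0.1456]
orientation: [-2.16, -2.281, 0.002]
wrist_force: [-0.9, -0.0, -5.6]
gripper_width: 0.0502
t 8.35 p [0.5528 0.0766 0.1456] rv [-2.160e+00 -2.281e+00  2.000e-03] w 0.0502 F [-0.9 -0.  -5.6]
toolx [-0.055  0.999 -0.   ] tooly [ 0.999  0.055 -0.001]
```

View pics/w4.png

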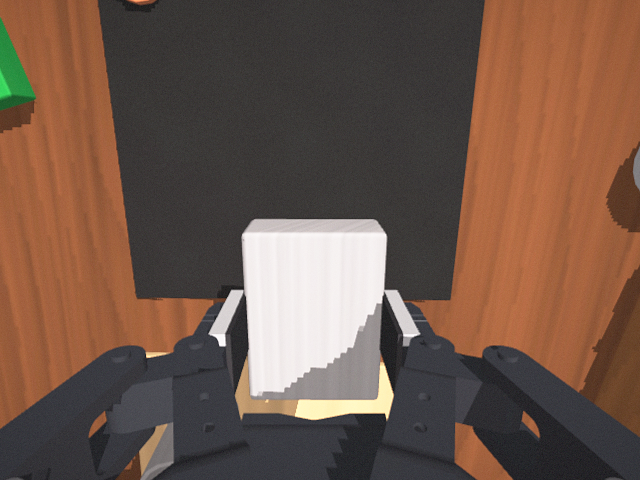

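Block held squarely; the mat's right edge is at row ~299, its near edge column ~100–135 and far edge 450–485. Use these edges for the mat's centre.

```bash
cat > matm.py <<'E'
from h import *
im=get_image("wrist");h,s,v=H(im)
m=(v<75)
L=[];Rr=[]
for y in range(20,210,4):
    xs=np.where(m[y,60:520])[0]+60
    L.append((xs[0]-.5,y));Rr.append((xs[-1]+.5,y))
B=[]
for x in list(range(150,205,4))+list(range(425,445,4)):
    ys=np.where(m[150:320,x])[0]+150; B.append((x,ys[-1]+.5))
def line(p):
    w=ray(im,p,.004)[:,:2].astype(np.float32)
    d=cv2.fitLine(w,cv2.DIST_HUBER,0,.001,.001).ravel(); return d[:2],d[2:]
for n,p in(("near",L),("far",Rr),("right",B)): d,c=line(p);print(n,d,c,np.arctan2(d[1],d[0]))
(d1,c1),(d2,c2),(d3,c3)=line(L),line(Rr),line(B)
if d1[1]<0:d1=-d1
if d2[1]<0:d2=-d2
u=(d1+d2);u/=np.linalg.norm(u); n=np.array([u[1],-u[0]])  # mat y, mat x
print("width",n@(c2-c1)); 
mid=n@(c1+c2)/2; low=u@c3
print("yaw",np.arctan2(n[1],n[0]),"centre",n*mid+u*(low+.15))
E
python3 matm.py
```

```text
near [ 0.04895299 -0.9988011 ] [0.41476658 0.14621642] -1.5218238
far [ 0.04694377 -0.99889755] [0.6527536 0.1607643] -1.5238353
right [0.9989483  0.04585132] [0.5069277  0.02167315] 0.0458674
width 0.23841083
yaw 0.04796679 centre [0.5328193  0.17308877]
```

```bash
python3 -m crank '[{"claw":-1,"dp":[0.975,-0.147,0],"delta_rot":[0,0,0]},{"claw":-1,"dp":[0.975,-0.147,0],"delta_rot":[0,0,0]},{"claw":-1,"dp":[0.975,-0.147,0],"delta_rot":[0,0,0]},{"claw":-1,"dp":[0.975,-0.147,0],"delta_rot":[0,0,0]},{"claw":-1,"dp":[0,0,0],"delta_rot":[0,0,0]},{"claw":-1,"dp":[0,0,1],"delta_rot":[0,0,0]},{"claw":-1,"dp":[0,0,1],"delta_rot":[0,0,0]},{"claw":-1,"dp":[0,0,1],"delta_rot":[0,0,0]},{"claw":-1,"dp":[0,0,0.8],"delta_rot":[0,0,0]},{"claw":-1,"dp":[0,0,0],"delta_rot":[0,0,0]},{"claw":-1,"dp":[0,0,0],"delta_rot":[0,0,0]}]' | tail -5
```

```text
t: 9.55
position: [0.5343, 0.1718, 0.0511]
orientation: [-2.165, -2.276, 0.001]
wrist_force: [1.1, 0.2, -6.3]
gripper_width: 0.0502
```

```bash
python3 -m crank '[{"claw":-1,"dp":[0.05,-0.06,0.4],"delta_rot":[0,0,0]},{"claw":-1,"dp":[0,0,0.2],"delta_rot":[0,0,0]},{"claw":-1,"dp":[0,0,0.1],"delta_rot":[0,0,0]},{"claw":-1,"dp":[0,0,0.08],"delta_rot":[0,0,0]},{"claw":-1,"dp":[0,0,0],"delta_rot":[0,0,0]},{"claw":-1,"dp":[0,0,0],"delta_rot":[0,0,0]}]' | tail -5
```

```text
t: 10.15
position: [0.5327, 0.1741, 0.032]
orientation: [2.164, 2.277, 0.001]
wrist_force: [0.0, 0.7, -8.3]
gripper_width: 0.0504
```

```bash
python3 -m crank '[{"claw":-1,"dp":[0,0,0.05],"delta_rot":[0,0,0]},{"claw":-1,"dp":[0,0,0],"delta_rot":[0,0,0]},{"claw":-1,"dp":[0,0,0],"delta_rot":[0,0,0]}]' | tail -5;  python3 -m crank '[{"claw":-1,"dp":[0,0,0.05],"delta_rot":[0,0,0]},{"claw":-1,"dp":[0,0,0],"delta_rot":[0,0,0]},{"claw":-1,"dp":[0,0,0],"delta_rot":[0,0,0]}]' | tail -5
```

```text
t: 10.45
position: [0.5329, 0.1741, 0.0316]
orientation: [2.164, 2.277, 0.001]
wrist_force: [-3.0, 0.4, 4.0]
gripper_width: 0.0504
t: 10.75
position: [0.5329, 0.1741, 0.0315]
orientation: [-2.164, -2.277, 0.0]
wrist_force: [-6.1, -2.1, 12.2]
gripper_width: 0.0502
```

```bash
python3 -m crank '[{"claw":0,"dp":[0,0,-0.05],"delta_rot":[0,0,0]},{"claw":1,"dp":[0,0,0],"delta_rot":[0,0,0]},{"claw":1,"dp":[0,0,0],"delta_rot":[0,0,0]},{"claw":1,"dp":[0,0,0],"delta_rot":[0,0,0]},{"claw":1,"dp":[0,0,0],"delta_rot":[0,0,0]},{"claw":1,"dp":[0,0,-0.8],"delta_rot":[0,0,0]},{"claw":1,"dp":[0,0,-1],"delta_rot":[0,0,0]},{"claw":1,"dp":[0,0,-1],"delta_rot":[0,0,0]},{"claw":1,"dp":[0,0,-1],"delta_rot":[0,0,0]},{"claw":1,"dp":[0,0,-1],"delta_rot":[0,0,0]},{"claw":1,"dp":[-1,0,-1],"delta_rot":[0,0,0]},{"claw":1,"dp":[-1,0,-1],"delta_rot":[0,0,0]},{"claw":1,"dp":[-1,0,-1],"delta_rot":[0,0,0]},{"claw":1,"dp":[0,0,0],"delta_rot":[0,0,0]},{"claw":1,"dp":[0,0,0],"delta_rot":[0,0,0]}]' | tail -5
python3 - <<'E'
from h import *
tell()
im=get_image("wrist");cv2.imwrite("pics/w5.png",im["pixels"][:,:,::-1])
h,s,v=H(im)
x,y=proj(im,[.533,.174,.028])[0].astype(int);print(x,y)
print("block",rect(cont((s<40)&(v>110),(x-85,y-85,x+85,y+85)),im,.028))
E
```

```text
t: 12.25
position: [0.5368, 0.0989, 0.226]
orientation: [2.165, 2.275, 0.003]
wrist_force: [-0.9, 0.1, -0.9]
gripper_width: 0.0852
t 12.25 p [0.5368 0.0989 0.226 ] rv [2.165 2.275 0.003] w 0.0852 F [-0.9  0.1 -0.9]
toolx [-0.049  0.999  0.001] tooly [0.999 0.049 0.002]
313 124
block (array([0.53298468, 0.17481508]), array([68.23599243, 51.8658905 ]), np.float64(-1.5204676962939296))
```

View pics/w5.png

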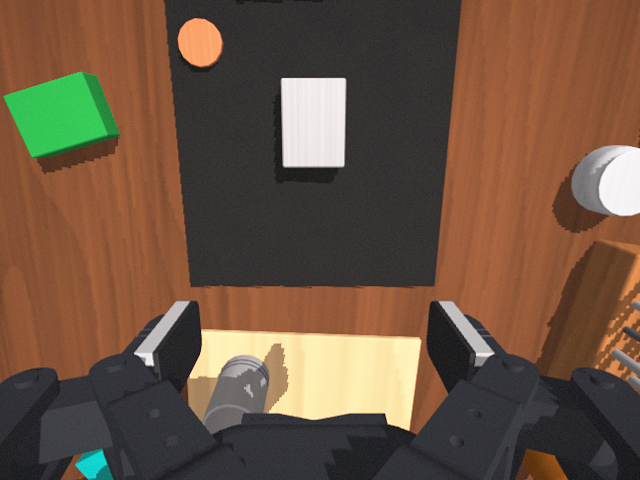

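Block placed at (0.533, 0.175), yaw 0.05: within 2 mm of the mat's centre. Next the stone.

```bash
python3 -m crank '[{"claw":1,"dp":[0,0,0],"delta_rot":[0,0,0.675]},{"claw":1,"dp":[0,0,0],"delta_rot":[0,0,0.675]},{"claw":1,"dp":[-0.977,-0.076,0],"delta_rot":[0,0,0]},{"claw":1,"dp":[-0.977,-0.076,0],"delta_rot":[0,0,0]},{"claw":1,"dp":[-0.977,-0.076,0],"delta_rot":[0,0,0]},{"claw":1,"dp":[-0.977,-0.076,0],"delta_rot":[0,0,0]},{"claw":1,"dp":[-0.977,-0.076,0],"delta_rot":[0,0,0]},{"claw":1,"dp":[-0.977,-0.076,0],"delta_rot":[0,0,0]},{"claw":1,"dp":[-0.977,-0.076,0],"delta_rot":[0,0,0]},{"claw":1,"dp":[-0.977,-0.076,0],"delta_rot":[0,0,0]},{"claw":1,"dp":[-0.977,-0.076,0],"delta_rot":[0,0,0]},{"claw":1,"dp":[-0.977,-0.076,0],"delta_rot":[0,0,0]},{"claw":1,"dp":[-0.977,-0.076,0],"delta_rot":[0,0,0]},{"claw":1,"dp":[-0.977,-0.076,0],"delta_rot":[0,0,0]},{"claw":1,"dp":[-0.977,-0.076,0],"delta_rot":[0,0,0]},{"claw":1,"dp":[-0.977,-0.076,0],"delta_rot":[0,0,0]},{"claw":1,"dp":[0,0,0],"delta_rot":[0,0,0]},{"claw":1,"dp":[0,0,0],"delta_rot":[0,0,0]}]' | tail -5
python3 - <<'E'
from h import *
s0=tell()
im=get_image("wrist");cv2.imwrite("pics/w6.png",im["pixels"][:,:,::-1])
h,s,v=H(im)
x,y=proj(im,[.470,-.187,.032])[0].astype(int);print(x,y)
print("stone",rect(cont((s<40)&(v<140),(x-60,y-70,x+60,y+70)),im,.032))
print("cup?",proj(im,[.46,-.09,.083]))
E
```

```text
t: 14.1
position: [0.4626, -0.2349, 0.2239]
orientation: [-2.367, -2.061, 0.0]
wrist_force: [-0.4, 0.5, -0.1]
gripper_width: 0.0857
t 14.1 p [ 0.4626 -0.2349  0.2239] rv [-2.367 -2.061  0.   ] w 0.0857 F [-0.4  0.5 -0.1]
toolx [0.138 0.99  0.002] tooly [ 0.99  -0.138 -0.003]
315 158
stone (array([ 0.47145605, -0.18734834]), array([87.87696075, 32.70524597]), np.float64(1.4333617682124853))
cup? [[277.99058829   8.55259039]]
```

View pics/w6.png

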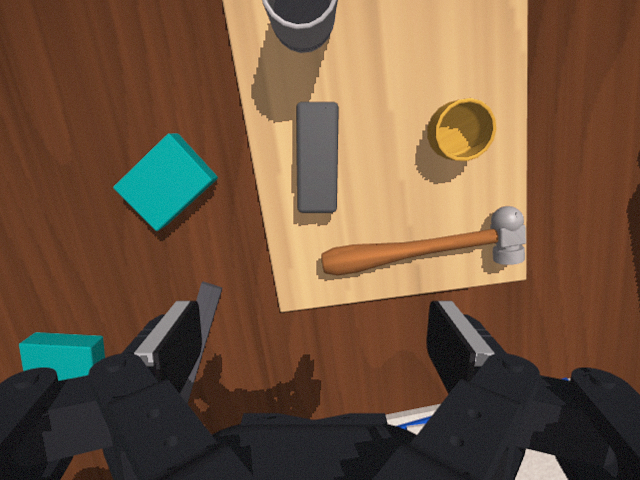

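```bash
python3 -m crank '[{"claw":1,"dp":[0.97,0.05,0],"delta_rot":[0,0,0]},{"claw":1,"dp":[0.97,0.05,0],"delta_rot":[0,0,0]},{"claw":1,"dp":[0,0,1],"delta_rot":[0,0,0]},{"claw":1,"dp":[0,0,1],"delta_rot":[0,0,0]},{"claw":1,"dp":[0,0,1],"delta_rot":[0,0,0]},{"claw":1,"dp":[0,0,1],"delta_rot":[0,0,0]},{"claw":1,"dp":[0,0,1],"delta_rot":[0,0,0]},{"claw":1,"dp":[0,0,1],"delta_rot":[0,0,0]},{"claw":1,"dp":[0,0,0.8],"delta_rot":[0,0,0]},{"claw":1,"dp":[0,0,0],"delta_rot":[0,0,0]},{"claw":1,"dp":[0,0,0],"delta_rot":[0,0,0]}]' | tail -5
```

```text
t: 15.25
position: [0.4721, -0.1871, 0.0552]
orientation: [-2.366, -2.064, 0.001]
wrist_force: [0.2, 0.1, -0.1]
gripper_width: 0.086
```

Within 1 mm of the stone. Down 25 mm and close.

```bash
python3 -m crank '[{"claw":1,"dp":[0,0,0.6],"delta_rot":[0,0,0]},{"claw":1,"dp":[0,0,0.4],"delta_rot":[0,0,0]},{"claw":1,"dp":[0,0,0],"delta_rot":[0,0,0]},{"claw":-1,"dp":[0,0,0],"delta_rot":[0,0,0]},{"claw":-1,"dp":[0,0,0],"delta_rot":[0,0,0]},{"claw":-1,"dp":[0,0,0],"delta_rot":[0,0,0]},{"claw":-1,"dp":[0,0,0],"delta_rot":[0,0,0]},{"claw":-1,"dp":[0,0,0],"delta_rot":[0,0,0]},{"claw":-1,"dp":[0,0,0],"delta_rot":[0,0,0]},{"claw":-1,"dp":[0,0,0],"delta_rot":[0,0,0]},{"claw":-1,"dp":[0,0,0],"delta_rot":[0,0,0]},{"claw":-1,"dp":[0,0,0],"delta_rot":[0,0,0]}]' | tail -5
```

```text
t: 16.45
position: [0.473, -0.1887, 0.0313]
orientation: [2.368, 2.062, 0.001]
wrist_force: [-0.4, -0.4, 6.3]
gripper_width: 0.0324
```

```bash
python3 -m crank '[{"claw":-1,"dp":[0,0,-0.5],"delta_rot":[0,0,0]},{"claw":-1,"dp":[0,0,-1],"delta_rot":[0,0,0]},{"claw":-1,"dp":[0,0,-1],"delta_rot":[0,0,0]},{"claw":-1,"dp":[0,0,-1],"delta_rot":[0,0,0]},{"claw":-1,"dp":[0,0,-1],"delta_rot":[0,0,0]},{"claw":-1,"dp":[0,0,-0.5],"delta_rot":[0,0,0]},{"claw":-1,"dp":[0,0,0],"delta_rot":[0,0,-0.675]},{"claw":-1,"dp":[0,0,0],"delta_rot":[0,0,-0.675]},{"claw":-1,"dp":[0,0,0],"delta_rot":[0,0,0]}]' | tail -5
python3 -m crank '[{"claw":-1,"dp":[0.9,0.402,0],"delta_rot":[0,0,0]},{"claw":-1,"dp":[0.9,0.402,0],"delta_rot":[0,0,0]},{"claw":-1,"dp":[0.9,0.402,0],"delta_rot":[0,0,0]},{"claw":-1,"dp":[0.9,0.402,0],"delta_rot":[0,0,0]},{"claw":-1,"dp":[0.9,0.402,0],"delta_rot":[0,0,0]},{"claw":-1,"dp":[0.9,0.402,0],"delta_rot":[0,0,0]},{"claw":-1,"dp":[0.9,0.402,0],"delta_rot":[0,0,0]},{"claw":-1,"dp":[0.9,0.402,0],"delta_rot":[0,0,0]},{"claw":-1,"dp":[0.9,0.402,0],"delta_rot":[0,0,0]},{"claw":-1,"dp":[0.9,0.402,0],"delta_rot":[0,0,0]},{"claw":-1,"dp":[0.9,0.402,0],"delta_rot":[0,0,0]},{"claw":-1,"dp":[0.9,0.402,0],"delta_rot":[0,0,0]},{"claw":-1,"dp":[0.9,0.402,0],"delta_rot":[0,0,0]},{"claw":-1,"dp":[0.9,0.402,0],"delta_rot":[0,0,0]},{"claw":-1,"dp":[0.9,0.402,0],"delta_rot":[0,0,0]},{"claw":-1,"dp":[0.9,0.402,0],"delta_rot":[0,0,0]},{"claw":-1,"dp":[0,0,0],"delta_rot":[0,0,0]},{"claw":-1,"dp":[0,0,0],"delta_rot":[0,0,0]}]' | tail -5
python3 - <<'E'
from h import *
tell()
im=get_image("wrist");cv2.imwrite("pics/w7.png",im["pixels"][:,:,::-1])
E
```

```text
t: 17.35
position: [0.4715, -0.1879, 0.1551]
orientation: [-2.164, -2.276, 0.001]
wrist_force: [0.1, -0.9, -2.3]
gripper_width: 0.0331
t: 19.15
position: [0.6137, 0.1796, 0.1545]
orientation: [-2.164, -2.276, 0.003]
wrist_force: [-0.8, -0.5, -1.6]
gripper_width: 0.0323
t 19.15 p [0.6137 0.1796 0.1545] rv [-2.164 -2.276  0.003] w 0.0323 F [-0.8 -0.5 -1.6]
toolx [-0.051  0.999 -0.001] tooly [ 0.999  0.051 -0.002]
```

View pics/w7.png

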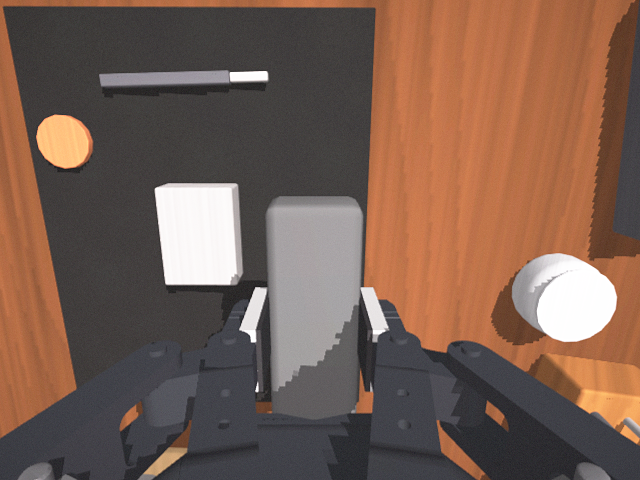

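Stone held square behind the block (block at (200,235)); punch and disc well clear. Lowering.

```bash
python3 -m crank '[{"claw":-1,"dp":[0,0.08,1],"delta_rot":[0,0,0]},{"claw":-1,"dp":[0,0,1],"delta_rot":[0,0,0]},{"claw":-1,"dp":[0,0,1],"delta_rot":[0,0,0]},{"claw":-1,"dp":[0,0,1],"delta_rot":[0,0,0]},{"claw":-1,"dp":[0,0,0.6],"delta_rot":[0,0,0]},{"claw":-1,"dp":[0,0,0.2],"delta_rot":[0,0,0]},{"claw":-1,"dp":[0,0,0],"delta_rot":[0,0,0]},{"claw":-1,"dp":[0,0,0],"delta_rot":[0,0,0]},{"claw":-1,"dp":[0,0,0],"delta_rot":[0,0,0]}]' | tail -5
```

```text
t: 20.1
position: [0.6179, 0.1798, 0.0372]
orientation: [2.163, 2.276, 0.004]
wrist_force: [0.2, 0.7, -0.9]
gripper_width: 0.0327
```

```bash
python3 -m crank '[{"claw":-1,"dp":[0,0,0.12],"delta_rot":[0,0,0]},{"claw":-1,"dp":[0,0,0],"delta_rot":[0,0,0]},{"claw":-1,"dp":[0,0,0],"delta_rot":[0,0,0]}]' | tail -5
```

```text
t: 20.4
position: [0.6165, 0.1796, 0.0327]
orientation: [2.164, 2.277, 0.0]
wrist_force: [0.3, 0.1, -1.2]
gripper_width: 0.0326
```

```bash
python3 -m crank '[{"claw":-1,"dp":[0,0,0.14],"delta_rot":[0,0,0]},{"claw":-1,"dp":[0,0,0.05],"delta_rot":[0,0,0]},{"claw":-1,"dp":[0,0,0],"delta_rot":[0,0,0]},{"claw":-1,"dp":[0,0,0],"delta_rot":[0,0,0]}]' | tail -5
```

```text
t: 20.8
position: [0.6164, 0.1795, 0.0276]
orientation: [-2.164, -2.277, 0.0]
wrist_force: [0.4, 0.5, -1.3]
gripper_width: 0.0328
```

```bash
python3 -m crank '[{"claw":-1,"dp":[0,0,0.04],"delta_rot":[0,0,0]},{"claw":-1,"dp":[0,0,0],"delta_rot":[0,0,0]},{"claw":-1,"dp":[0,0,0],"delta_rot":[0,0,0]}]' | tail -5
```

```text
t: 21.1
position: [0.6165, 0.1795, 0.0274]
orientation: [-2.164, -2.277, 0.0]
wrist_force: [-1.7, -0.8, 4.3]
gripper_width: 0.0325
```

```bash
python3 -m crank '[{"claw":0.2,"dp":[0,0,-0.02],"delta_rot":[0,0,0]},{"claw":0.2,"dp":[0,0,0],"delta_rot":[0,0,0]},{"claw":0.2,"dp":[0,0,0],"delta_rot":[0,0,0]},{"claw":0.2,"dp":[0,0,0],"delta_rot":[0,0,0]},{"claw":0.2,"dp":[0,0,-0.6],"delta_rot":[0,0,0]},{"claw":0.2,"dp":[0,0,-1],"delta_rot":[0,0,0]},{"claw":0.2,"dp":[0,0,-1],"delta_rot":[0,0,0]},{"claw":0.5,"dp":[0,0,-1],"delta_rot":[0,0,0]},{"claw":0.5,"dp":[-1,0,-1],"delta_rot":[0,0,0]},{"claw":1,"dp":[-1,0,-1],"delta_rot":[0,0,0]},{"claw":1,"dp":[-1,0,-1],"delta_rot":[0,0,0]},{"claw":1,"dp":[-1,0,-1],"delta_rot":[0,0,0]},{"claw":1,"dp":[0,0,-1],"delta_rot":[0,0,0]},{"claw":1,"dp":[0,0,0],"delta_rot":[0,0,0]},{"claw":1,"dp":[0,0,0],"delta_rot":[0,0,0]}]' | tail -5
python3 - <<'E'
from h import *
tell()
im=get_image("wrist");cv2.imwrite("pics/w8.png",im["pixels"][:,:,::-1])
h,s,v=H(im)
for n,p,m in(("block",[.533,.175,.028],(s<40)&(v>180)),("stone",[.616,.18,.028],(s<60)&(v>62)&(v<170))):
    x,y=proj(im,p)[0].astype(int);print(x,y,h[y,x],s[y,x],v[y,x])
    print(n,rect(cont(m,(x-45,y-75,x+45,y+75)),im,.028))
E
```

```text
t: 22.6
position: [0.622, 0.0796, 0.2438]
orientation: [2.163, 2.276, 0.003]
wrist_force: [0.7, -0.1, -0.1]
gripper_width: 0.0853
t 22.6 p [0.622  0.0796 0.2438] rv [2.163 2.276 0.003] w 0.0853 F [ 0.7 -0.1 -0.1]
toolx [-0.051  0.999  0.   ] tooly [0.999 0.051 0.003]
212 94 0 8 237
block (array([0.5334162 , 0.17485036]), array([67.59121704, 50.92861938]), np.float64(-1.5193472752950088))
311 93 163 12 150
stone (array([0.61663098, 0.18041182]), array([88.63043976, 33.89455032]), np.float64(-1.5202072474616983))
```

View pics/w8.png

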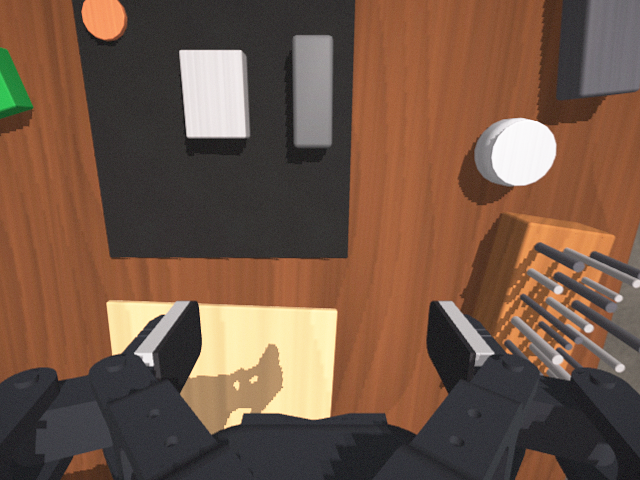

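Stone lies at (0.6166, 0.1804), parallel to the block with a gap. Next the hammer: across, then a quarter turn.

```bash
python3 -m crank '[{"claw":0.1,"dp":[-0.95,-0.235,0],"delta_rot":[0,0,0]},{"claw":0.1,"dp":[-0.95,-0.235,0],"delta_rot":[0,0,0]},{"claw":0.1,"dp":[-0.95,-0.235,0],"delta_rot":[0,0,0]},{"claw":0.1,"dp":[-0.95,-0.235,0],"delta_rot":[0,0,0]},{"claw":0.1,"dp":[-0.95,-0.235,0],"delta_rot":[0,0,0]},{"claw":0.1,"dp":[-0.95,-0.235,0],"delta_rot":[0,0,0]},{"claw":0.1,"dp":[-0.95,-0.235,0],"delta_rot":[0,0,0]},{"claw":0.1,"dp":[-0.95,-0.235,0],"delta_rot":[0,0,0]},{"claw":0.1,"dp":[-0.95,-0.235,0],"delta_rot":[0,0,0]},{"claw":0.1,"dp":[-0.95,-0.235,0],"delta_rot":[0,0,0]},{"claw":0.1,"dp":[-0.95,-0.235,0],"delta_rot":[0,0,0]},{"claw":0.1,"dp":[-0.95,-0.235,0],"delta_rot":[0,0,0]},{"claw":0.1,"dp":[-0.95,-0.235,0],"delta_rot":[0,0,0]},{"claw":0.1,"dp":[-0.95,-0.235,0],"delta_rot":[0,0,0]},{"claw":0.1,"dp":[-0.95,-0.235,0],"delta_rot":[0,0,0]}]' | tail -5
python3 -m crank '[{"claw":0.1,"dp":[0,0,0],"delta_rot":[0,0,1]},{"claw":0.1,"dp":[0,0,0],"delta_rot":[0,0,1]},{"claw":0.1,"dp":[0,0,0],"delta_rot":[0,0,1]},{"claw":0.1,"dp":[0,0,0],"delta_rot":[0,0,1]},{"claw":0.1,"dp":[0,0,0],"delta_rot":[0,0,1]},{"claw":0.1,"dp":[0,0,0],"delta_rot":[0,0,1]},{"claw":0.1,"dp":[0,0,0],"delta_rot":[0,0,1]},{"claw":0.1,"dp":[0,0,0],"delta_rot":[0,0,1]},{"claw":0.1,"dp":[0,0,0],"delta_rot":[0,0,1]},{"claw":0.1,"dp":[0,0,0],"delta_rot":[0,0,1]},{"claw":0.1,"dp":[0,0,0],"delta_rot":[0,0,1]},{"claw":0.1,"dp":[0,0,0],"delta_rot":[0,0,0.4]},{"claw":0.1,"dp":[0,0,0],"delta_rot":[0,0,0]},{"claw":0.1,"dp":[0,0,0],"delta_rot":[0,0,0]}]' | tail -5
python3 - <<'E'
from h import *
tell()
im=get_image("wrist");cv2.imwrite("pics/w9.png",im["pixels"][:,:,::-1])
print(proj(im,[[.6336,-.277,.021],[.602,-.278,.021],[.556,-.28,.021]]).round())
E
```

```text
t: 24.15
position: [0.5506, -0.2803, 0.24]
orientation: [-2.16, -2.276, 0.001]
wrist_force: [0.3, -0.4, 0.7]
gripper_width: 0.047
t: 25.55
position: [0.5512, -0.2798, 0.2408]
orientation: [-3.14, -0.05, 0.004]
wrist_force: [0.9, 0.5, -0.4]
gripper_width: 0.0466
t 25.55 p [ 0.5512 -0.2798  0.2408] rv [-3.14  -0.05   0.004] w 0.0466 F [ 0.9  0.5 -0.4]
toolx [ 0.999  0.032 -0.002] tooly [ 0.032 -0.999 -0.001]
[[314. 115.]
 [314. 153.]
 [315. 204.]]
```

View pics/w9.png

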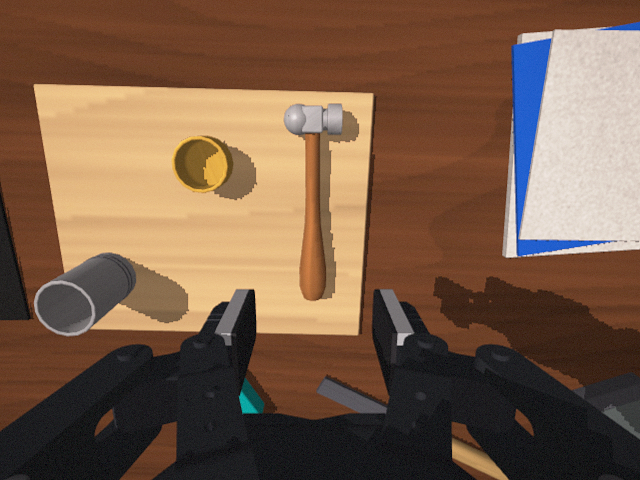

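```bash
python3 - <<'E'
from h import *
im=get_image("wrist");h,s,v=H(im)
m=(s>140)&(h<14)&(v>100)
pts=[]
for y in range(142,296,3):
    xs=np.where(m[y,290:340])[0]+290
    if len(xs): pts.append((xs.mean(),y,len(xs)))
P=np.array(pts);print(P[::6].round(1))
w=ray(im,P[:,:2],.021)[:,:2].astype(np.float32)
d=cv2.fitLine(w,cv2.DIST_HUBER,0,.001,.001).ravel();d=d if d[0]>0 else -d
print("yaw",np.arctan2(d[1],d[0]),"pt",d[2:])
c=cont((s<50)&(v>80),(275,95,350,142)); print("head",rect(c,im,.021))
ends=ray(im,[[313,300],[313,299.]],.021);print("butt",ends[0])
print("pot",rect(cont((s>150)&(h>17)&(v>100),(165,125,240,200)),im,.038))
E
```

```text
[[311.  142.   13. ]
 [311.2 160.   10. ]
 [311.  178.   11. ]
 [311.  196.   11. ]
 [311.  214.   13. ]
 [311.2 232.   14. ]
 [311.  250.   19. ]
 [310.5 268.   22. ]
 [310.6 286.   22. ]]
yaw 0.029794645 pt [ 0.5439898 -0.2772232]
head (array([ 0.63020056, -0.27597797]), array([49.48167038, 23.9072628 ]), np.float64(-1.5385457102295517))
butt [ 0.46062163 -0.28176515  0.021     ]
pot (array([ 0.58991846, -0.18131578]), array([47.22042465, 45.9276619 ]), np.float64(-1.5384526473136155))
```

```bash
python3 -m crank '[{"claw":0.1,"dp":[0.94,-0.04,0],"delta_rot":[0,0,0]},{"claw":0.1,"dp":[0.94,-0.04,0],"delta_rot":[0,0,0]},{"claw":0.1,"dp":[0,0,1],"delta_rot":[0,0,0]},{"claw":0.1,"dp":[0,0,1],"delta_rot":[0,0,0]},{"claw":0.1,"dp":[0,0,1],"delta_rot":[0,0,0]},{"claw":0.1,"dp":[0,0,1],"delta_rot":[0,0,0]},{"claw":0.1,"dp":[0,0,1],"delta_rot":[0,0,0]},{"claw":0.1,"dp":[0,0,1],"delta_rot":[0,0,0]},{"claw":0.1,"dp":[0,0,0.8],"delta_rot":[0,0,0]},{"claw":0.1,"dp":[0,0,0],"delta_rot":[0,0,0]},{"claw":0.1,"dp":[0,0,0],"delta_rot":[0,0,0]}]' | tail -5
python3 - <<'E'
from h import *
im=get_image("wrist");cv2.imwrite("pics/w10.png",im["pixels"][:,:,::-1])
E
```

```text
t: 26.75
position: [0.5984, -0.2771, 0.072]
orientation: [-3.141, -0.048, 0.001]
wrist_force: [0.4, 0.4, 0.5]
gripper_width: 0.0471
```

View pics/w10.png

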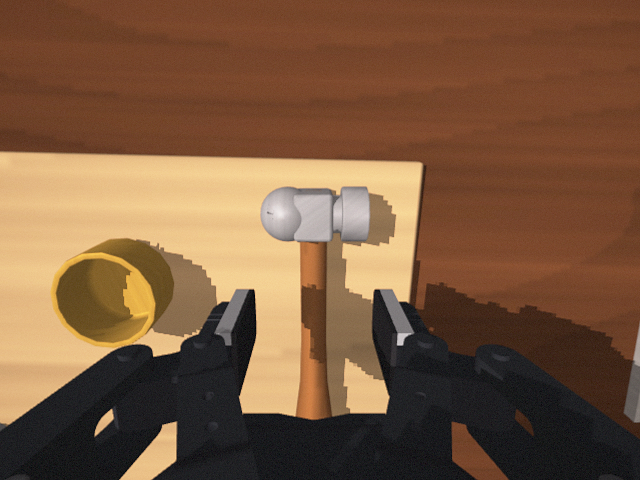

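The handle (314,290) is midway between the jaws, head beyond them at (315,214), pot clear. Down and grip.

```bash
python3 -m crank '[{"claw":0.1,"dp":[0,0,0.9],"delta_rot":[0,0,0]},{"claw":0.1,"dp":[0,0,0.6],"delta_rot":[0,0,0]},{"claw":0.1,"dp":[0,0,0.22],"delta_rot":[0,0,0]},{"claw":0.1,"dp":[0,0,0],"delta_rot":[0,0,0]},{"claw":0.1,"dp":[0,0,0],"delta_rot":[0,0,0]}]' | tail -5
python3 -m crank '[{"claw":-1,"dp":[0,0,0],"delta_rot":[0,0,0]},{"claw":-1,"dp":[0,0,0],"delta_rot":[0,0,0]},{"claw":-1,"dp":[0,0,0],"delta_rot":[0,0,0]},{"claw":-1,"dp":[0,0,0],"delta_rot":[0,0,0]},{"claw":-1,"dp":[0,0,0],"delta_rot":[0,0,0]},{"claw":-1,"dp":[0,0,0],"delta_rot":[0,0,0]},{"claw":-1,"dp":[0,0,0],"delta_rot":[0,0,0]},{"claw":-1,"dp":[0,0,0],"delta_rot":[0,0,0]}]' | tail -5
```

```text
t: 27.3
position: [0.5991, -0.2774, 0.0299]
orientation: [3.141, 0.047, 0.001]
wrist_force: [-0.2, -0.1, 0.3]
gripper_width: 0.0475
t: 28.1
position: [0.5992, -0.2776, 0.0302]
orientation: [3.141, 0.047, 0.002]
wrist_force: [0.4, 0.3, 5.1]
gripper_width: 0.011
```

```bash
python3 -m crank '[{"claw":-1,"dp":[0,0,-0.4],"delta_rot":[0,0,0]},{"claw":-1,"dp":[0,0,-1],"delta_rot":[0,0,0]},{"claw":-1,"dp":[0,0,-1],"delta_rot":[0,0,0]},{"claw":-1,"dp":[0,0,-1],"delta_rot":[0,0,0]},{"claw":-1,"dp":[0,0,-1],"delta_rot":[0,0,0]},{"claw":-1,"dp":[0,0,-0.4],"delta_rot":[0,0,-0.11]},{"claw":-1,"dp":[0,0,0],"delta_rot":[0,0,0]},{"claw":-1,"dp":[0,0,0],"delta_rot":[0,0,0]}]' | tail -5
python3 - <<'E'
from h import *
tell();im=get_image("wrist");cv2.imwrite("pics/w11.png",im["pixels"][:,:,::-1])
E
```

```text
t: 28.9
position: [0.5977, -0.2767, 0.148]
orientation: [-3.14, -0.071, 0.003]
wrist_force: [-0.5, 0.0, -2.1]
gripper_width: 0.0115
t 28.9 p [ 0.5977 -0.2767  0.148 ] rv [-3.14e+00 -7.10e-02  3.00e-03] w 0.0115 F [-0.5  0.  -2.1]
toolx [ 0.999  0.045 -0.002] tooly [ 0.045 -0.999 -0.001]
```

View pics/w11.png

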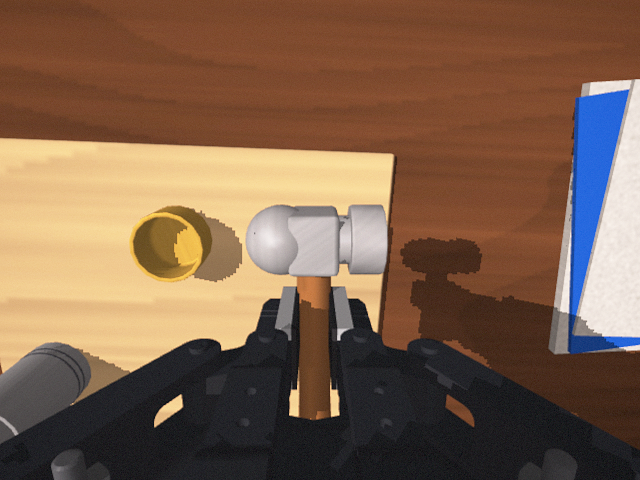

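Hammer held level enough, head at (315,240). Across to the mat.

```bash
python3 -m crank '[{"claw":-1,"dp":[0,-0.948,0],"delta_rot":[0,0,0]},{"claw":-1,"dp":[0,-0.948,0],"delta_rot":[0,0,0]},{"claw":-1,"dp":[0,-0.948,0],"delta_rot":[0,0,0]},{"claw":-1,"dp":[0,-0.948,0],"delta_rot":[0,0,0]},{"claw":-1,"dp":[0,-0.948,0],"delta_rot":[0,0,0]},{"claw":-1,"dp":[0,-0.948,0],"delta_rot":[0,0,0]},{"claw":-1,"dp":[0,-0.948,0],"delta_rot":[0,0,0]},{"claw":-1,"dp":[0,-0.948,0],"delta_rot":[0,0,0]},{"claw":-1,"dp":[0,-0.948,0],"delta_rot":[0,0,0]},{"claw":-1,"dp":[0,-0.948,0],"delta_rot":[0,0,0]},{"claw":-1,"dp":[0,-0.948,0],"delta_rot":[0,0,0]},{"claw":-1,"dp":[0,-0.948,0],"delta_rot":[0,0,0]},{"claw":-1,"dp":[0,-0.948,0],"delta_rot":[0,0,0]},{"claw":-1,"dp":[0,-0.948,0],"delta_rot":[0,0,0]},{"claw":-1,"dp":[0,-0.948,0],"delta_rot":[0,0,0]},{"claw":-1,"dp":[0,0,0],"delta_rot":[0,0,0]},{"claw":-1,"dp":[0,0,0],"delta_rot":[0,0,0]}]' | tail -5
python3 - <<'E'
from h import *
tell();im=get_image("wrist");cv2.imwrite("pics/w12.png",im["pixels"][:,:,::-1])
im=get_image("scene");cv2.imwrite("pics/s12.png",im["pixels"][:,:,::-1])
E
```

```text
t: 30.65
position: [0.5813, 0.0781, 0.1476]
orientation: [3.14, 0.073, -0.005]
wrist_force: [-0.5, -1.0, -0.8]
gripper_width: 0.0108
t 30.65 p [0.5813 0.0781 0.1476] rv [ 3.14   0.073 -0.005] w 0.0108 F [-0.5 -1.  -0.8]
toolx [ 0.999  0.047 -0.003] tooly [ 0.047 -0.999  0.001]
```

View pics/w12.png

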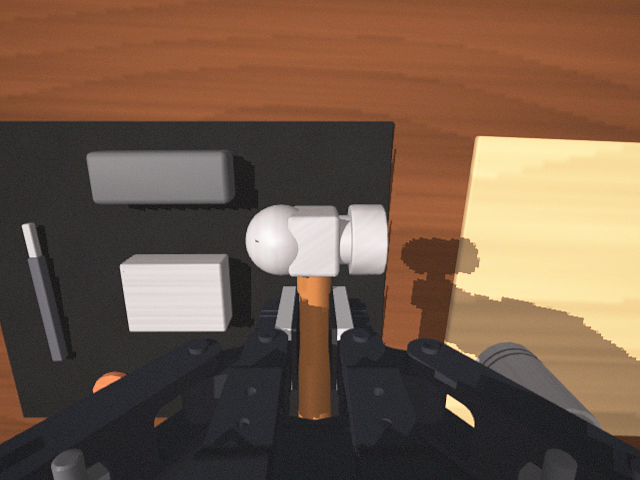

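View pics/s12.png

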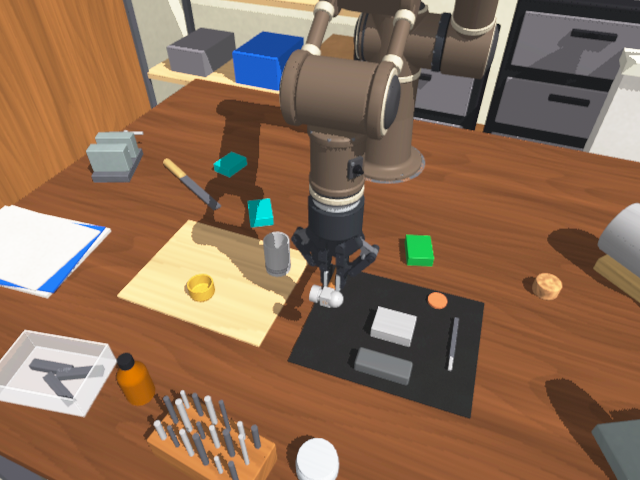

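```bash
python3 -m crank '[{"claw":-1,"dp":[0,0,1],"delta_rot":[0,0,0]},{"claw":-1,"dp":[0,0,1],"delta_rot":[0,0,0]},{"claw":-1,"dp":[0,0,1],"delta_rot":[0,0,0]},{"claw":-1,"dp":[0,0,1],"delta_rot":[0,0,0]},{"claw":-1,"dp":[0,0,0.4],"delta_rot":[0,0,0]},{"claw":-1,"dp":[0,0,0],"delta_rot":[0,0,0]},{"claw":-1,"dp":[0,0,0],"delta_rot":[0,0,0]},{"claw":-1,"dp":[0,0,0],"delta_rot":[0,0,0]}]' | tail -5
```

```text
t: 31.55
position: [0.5841, 0.0778, 0.0409]
orientation: [-3.141, -0.071, -0.005]
wrist_force: [-0.0, -0.3, -2.3]
gripper_width: 0.0111
```

```bash
python3 -m crank '[{"claw":-1,"dp":[-0.1,0,0.4],"delta_rot":[0,0,0]},{"claw":-1,"dp":[0,0,0.1],"delta_rot":[0,0,0]},{"claw":-1,"dp":[0,0,0],"delta_rot":[0,0,0]},{"claw":-1,"dp":[0,0,0],"delta_rot":[0,0,0]}]' | tail -5
```

```text
t: 31.95
position: [0.5799, 0.0779, 0.0267]
orientation: [3.141, 0.071, -0.0]
wrist_force: [0.5, 0.0, -2.1]
gripper_width: 0.0113
```

```bash
python3 -m crank '[{"claw":-1,"dp":[0,0,0.05],"delta_rot":[0,0,0]},{"claw":-1,"dp":[0,0,0],"delta_rot":[0,0,0]},{"claw":-1,"dp":[0,0,0],"delta_rot":[0,0,0]}]' | tail -5
```

```text
t: 32.25
position: [0.5802, 0.0779, 0.0262]
orientation: [-3.141, -0.071, -0.0]
wrist_force: [-2.8, 0.5, 5.2]
gripper_width: 0.011
```

```bash
python3 -m crank '[{"claw":-0.1,"dp":[0,0,-0.02],"delta_rot":[0,0,0]},{"claw":-0.1,"dp":[0,0,0],"delta_rot":[0,0,0]},{"claw":-0.1,"dp":[0,0,0],"delta_rot":[0,0,0]},{"claw":-0.1,"dp":[0,0,0],"delta_rot":[0,0,0]},{"claw":-0.1,"dp":[0,0,-0.5],"delta_rot":[0,0,0]},{"claw":-0.1,"dp":[0,0,-1],"delta_rot":[0,0,0]},{"claw":-0.1,"dp":[0,0,-1],"delta_rot":[0,0,0]},{"claw":-0.1,"dp":[-0.5,0,-1],"delta_rot":[0,0,0]},{"claw":-0.1,"dp":[-1,0,-1],"delta_rot":[0,0,0]},{"claw":-0.1,"dp":[-1,0,-1],"delta_rot":[0,0,0]},{"claw":-0.1,"dp":[-1,0,-1],"delta_rot":[0,0,0]},{"claw":0.5,"dp":[-1,0,-1],"delta_rot":[0,0,0]},{"claw":1,"dp":[0,0,-1],"delta_rot":[0,0,0]},{"claw":1,"dp":[0,0,-1],"delta_rot":[0,0,0]},{"claw":1,"dp":[0,0,0],"delta_rot":[0,0,0]},{"claw":1,"dp":[0,0,0],"delta_rot":[0,0,0]}]' | tail -5
python3 - <<'E'
from h import *
tell();im=get_image("wrist");cv2.imwrite("pics/w13.png",im["pixels"][:,:,::-1])
E
```

```text
t: 33.85
position: [0.4679, 0.0727, 0.2645]
orientation: [-3.141, -0.071, -0.004]
wrist_force: [-0.3, 0.7, 0.2]
gripper_width: 0.0853
t 33.85 p [0.4679 0.0727 0.2645] rv [-3.141 -0.071 -0.004] w 0.0853 F [-0.3  0.7  0.2]
toolx [0.999 0.045 0.002] tooly [ 0.045 -0.999 -0.   ]
```

View pics/w13.png

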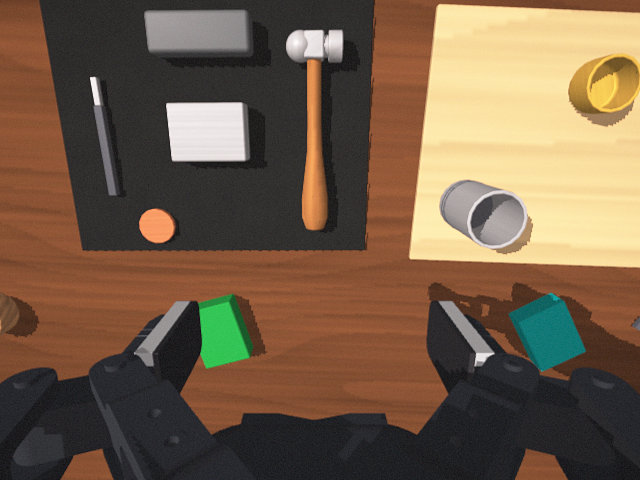

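Hammer lies right of the block, head at (315,45), butt (314,228), all on the mat; cup rim at (497,220).

```bash
python3 - <<'E'
from h import *
im=get_image("wrist");h,s,v=H(im)
def m2(p): # mat frame
    C=np.array([.5328,.1731]);n=np.array([np.cos(.048),np.sin(.048)]);u=np.array([-n[1],n[0]]);d=np.array(p)[:2]-C;return np.array([d@n,d@u]).round(4)
head=rect(cont((s<50)&(v>110),(275,15,360,68)),im,.017);print("head",head,m2(head[0]))
c=cont((s>140)&(h<14)&(v>100),(290,55,340,240));w=ray(im,c.reshape(-1,2),.017)
P=[];m=(s>140)&(h<14)&(v>100)
for y in range(66,222,3):
    xs=np.where(m[y,290:340])[0]+290
    if len(xs):P.append((xs.mean(),y))
d=cv2.fitLine(ray(im,P,.017)[:,:2].astype(np.float32),cv2.DIST_HUBER,0,.001,.001).ravel();d=d if d[0]>0 else -d
print("hyaw",np.arctan2(d[1],d[0]),"butt x",w[:,0].min())
mid=head[0]-.077*d[:2];print("mid",mid,m2(mid))
# cup rim: bright ring -> ellipse via points; cup blob
m=((s<45)&(v>70))
cb=cont(m,(430,170,540,255)); print(cv2.boundingRect(cb))
im2=im["pixels"][160:270,420:550]; cv2.imwrite("pics/cup.png",cv2.resize(im2,None,fx=4,fy=4,interpolation=cv2.INTER_CUBIC)[:,:,::-1])
E
```

```text
head (array([0.6122536 , 0.07937525]), array([49.63282013, 24.8129921 ]), np.float64(-1.5045865509892442)) [ 0.0749 -0.0974]
hyaw 0.05684973 butt x 0.44321803164430207
mid [0.535378   0.07500018] [-0.0021 -0.0981]
(440, 179, 89, 69)
```

View pics/cup.png

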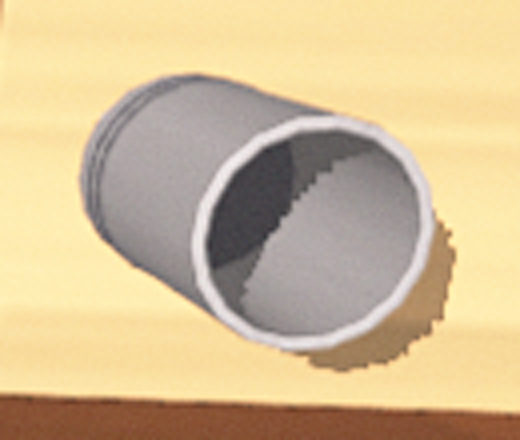

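```bash
python3 - <<'E'
from h import *
im=get_image("wrist")
a=ray(im,[498.25,218],.083)[0];print("rim",a)
print("diam",np.linalg.norm(ray(im,[468.2,218],.083)-ray(im,[528.2,218],.083)))
s=tell();M=R.from_rotvec(s["orientation"]).as_matrix();d=a-s["position"];print("tool d",(M.T@d).round(4))
E
```

```text
rim [ 0.47479814 -0.07787795  0.083     ]
diam 0.04905898280970877
t 34.0 p [0.4666 0.0727 0.2622] rv [ 3.141  0.071 -0.004] w 0.0854 F [-0.4  0.   0.1]
toolx [ 0.999  0.045 -0.003] tooly [ 0.045 -0.999  0.   ]
tool d [0.0018 0.1507 0.1792]
```

```bash
python3 -m crank '[{"claw":1,"dp":[-0.36,1,0],"delta_rot":[0,0,0]},{"claw":1,"dp":[-0.36,1,0],"delta_rot":[0,0,0]},{"claw":1,"dp":[-0.36,1,0],"delta_rot":[0,0,0]},{"claw":1,"dp":[-0.36,1,0],"delta_rot":[0,0,0]},{"claw":1,"dp":[-0.36,1,0],"delta_rot":[0,0,0]},{"claw":1,"dp":[-0.36,1,0],"delta_rot":[0,0,0]},{"claw":1,"dp":[0,0,0],"delta_rot":[0,0,0]},{"claw":1,"dp":[0,0,0],"delta_rot":[0,0,0]}]' | tail -5
python3 - <<'E'
from h import *
s=tell();im=get_image("wrist");x,y=proj(im,[.4748,-.078,.083])[0].astype(int);print(x,y)
px=im["pixels"];cv2.imwrite("pics/cup2.png",cv2.resize(px[y-60:y+60,x-60:x+60],None,fx=5,fy=5,interpolation=cv2.INTER_CUBIC)[:,:,::-1])
E
```

```text
t: 34.8
position: [0.4199, -0.0796, 0.2624]
orientation: [-3.14, -0.068, 0.003]
wrist_force: [-0.2, 0.2, -0.5]
gripper_width: 0.0855
t 34.8 p [ 0.4199 -0.0796  0.2624] rv [-3.14e+00 -6.80e-02  3.00e-03] w 0.0855 F [-0.2  0.2 -0.5]
toolx [ 0.999  0.043 -0.002] tooly [ 0.043 -0.999 -0.001]
315 150
```

View pics/cup2.png

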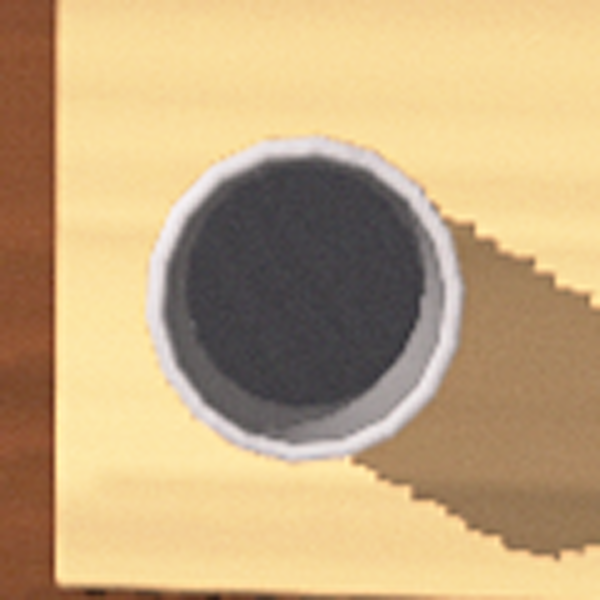

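The rim circle is at full-frame (316,150), agreeing with the earlier estimate.

```bash
python3 - <<'E'
from h import *
im=get_image("wrist");a=ray(im,[315.9,149.9],.083)[0];print(a)
s=tell();M=R.from_rotvec(s["orientation"]).as_matrix();print((M.T@(a-s["position"])).round(4))
E
```

```text
[ 0.47552521 -0.07797215  0.083     ]
t 34.9 p [ 0.4203 -0.0789  0.2628] rv [-3.14e+00 -7.20e-02  2.00e-03] w 0.0857 F [0.4 0.5 0.4]
toolx [ 0.999  0.046 -0.001] tooly [ 0.046 -0.999 -0.001]
[0.0554 0.0017 0.1798]
```

```bash
python3 -m crank '[{"claw":1,"dp":[0.74,0.02,0],"delta_rot":[0,0,0]},{"claw":1,"dp":[0.74,0.02,0],"delta_rot":[0,0,0]},{"claw":1,"dp":[0.74,0.02,0],"delta_rot":[0,0,0]},{"claw":1,"dp":[0,0,1],"delta_rot":[0,0,0]},{"claw":1,"dp":[0,0,1],"delta_rot":[0,0,0]},{"claw":1,"dp":[0,0,1],"delta_rot":[0,0,0]},{"claw":1,"dp":[0,0,1],"delta_rot":[0,0,0]},{"claw":1,"dp":[0,0,0.8],"delta_rot":[0,0,0]},{"claw":1,"dp":[0,0,0],"delta_rot":[0,0,0]},{"claw":1,"dp":[0,0,0],"delta_rot":[0,0,0]}]' | tail -5
python3 - <<'E'
from h import *
im=get_image("wrist");cv2.imwrite("pics/w14.png",im["pixels"][:,:,::-1])
E
```

```text
t: 35.9
position: [0.476, -0.0777, 0.1434]
orientation: [-3.14, -0.073, 0.002]
wrist_force: [0.5, 0.6, -0.7]
gripper_width: 0.085
```

View pics/w14.png

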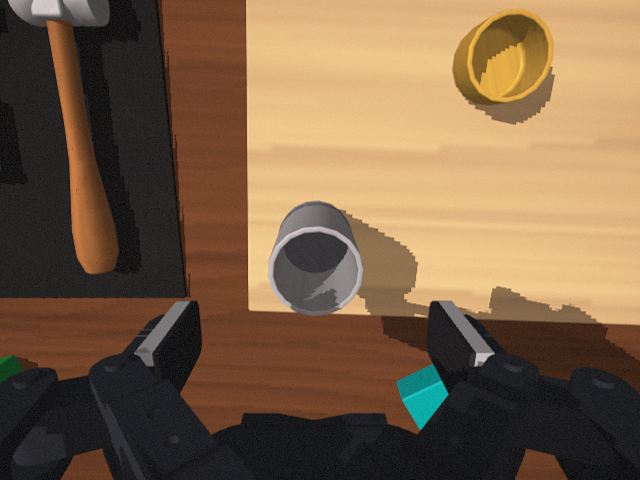

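Cup rim (316,271) centred between the jaws. Down and grip.

```bash
python3 -m crank '[{"claw":1,"dp":[0,0,1],"delta_rot":[0,0,0]},{"claw":1,"dp":[0,0,1],"delta_rot":[0,0,0]},{"claw":1,"dp":[0,0,1],"delta_rot":[0,0,0]},{"claw":1,"dp":[0,0,0.6],"delta_rot":[0,0,0]},{"claw":1,"dp":[0,0,0],"delta_rot":[0,0,0]},{"claw":1,"dp":[0,0,0],"delta_rot":[0,0,0]}]' | tail -5
python3 -m crank '[{"claw":-1,"dp":[0,0,0],"delta_rot":[0,0,0]},{"claw":-1,"dp":[0,0,0],"delta_rot":[0,0,0]},{"claw":-1,"dp":[0,0,0],"delta_rot":[0,0,0]},{"claw":-1,"dp":[0,0,0],"delta_rot":[0,0,0]},{"claw":-1,"dp":[0,0,0],"delta_rot":[0,0,0]},{"claw":-1,"dp":[0,0,0],"delta_rot":[0,0,0]},{"claw":-1,"dp":[0,0,0],"delta_rot":[0,0,0]},{"claw":-1,"dp":[0,0,0],"delta_rot":[0,0,0]}]' | tail -5
```

```text
t: 36.55
position: [0.4773, -0.0788, 0.0547]
orientation: [3.14, 0.071, 0.003]
wrist_force: [0.2, -0.3, 0.2]
gripper_width: 0.0854
t: 37.35
position: [0.4772, -0.0788, 0.0551]
orientation: [3.14, 0.071, 0.004]
wrist_force: [-0.6, 1.3, 5.5]
gripper_width: 0.0492
```

```bash
python3 -m crank '[{"claw":-1,"dp":[0,0,-0.5],"delta_rot":[0,0,0]},{"claw":-1,"dp":[0,0,-1],"delta_rot":[0,0,0]},{"claw":-1,"dp":[0,0,-1],"delta_rot":[0,0,0]},{"claw":-1,"dp":[0,0,-1],"delta_rot":[0,0,0]},{"claw":-1,"dp":[0,0,-0.5],"delta_rot":[0,0,0]},{"claw":-1,"dp":[0.25,-0.912,0],"delta_rot":[0,0,0]},{"claw":-1,"dp":[0.25,-0.912,0],"delta_rot":[0,0,0]},{"claw":-1,"dp":[0.25,-0.912,0],"delta_rot":[0,0,0]},{"claw":-1,"dp":[0.25,-0.912,0],"delta_rot":[0,0,0]},{"claw":-1,"dp":[0.25,-0.912,0],"delta_rot":[0,0,0]},{"claw":-1,"dp":[0.25,-0.912,0],"delta_rot":[0,0,0]},{"claw":-1,"dp":[0.25,-0.912,0],"delta_rot":[0,0,0]},{"claw":-1,"dp":[0.25,-0.912,0],"delta_rot":[0,0,0]},{"claw":-1,"dp":[0.25,-0.912,0],"delta_rot":[0,0,0]},{"claw":-1,"dp":[0.25,-0.912,0],"delta_rot":[0,0,0]},{"claw":-1,"dp":[0.25,-0.912,0],"delta_rot":[0,0,0]},{"claw":-1,"dp":[0,0,0],"delta_rot":[0,0,0]},{"claw":-1,"dp":[0,0,0],"delta_rot":[0,0,0]},{"claw":-1,"dp":[0,0,0],"delta_rot":[0,0,0]}]' | tail -5
python3 - <<'E'
from h import *
tell();im=get_image("wrist");cv2.imwrite("pics/w15.png",im["pixels"][:,:,::-1])
E
```

```text
t: 39.25
position: [0.5325, 0.1743, 0.1531]
orientation: [3.14, 0.071, -0.002]
wrist_force: [0.9, -0.9, -2.9]
gripper_width: 0.0497
t 39.25 p [0.5325 0.1743 0.1531] rv [ 3.14e+00  7.10e-02 -2.00e-03] w 0.0497 F [ 0.9 -0.9 -2.9]
toolx [ 0.999  0.045 -0.002] tooly [ 0.045 -0.999  0.001]
```

View pics/w15.png

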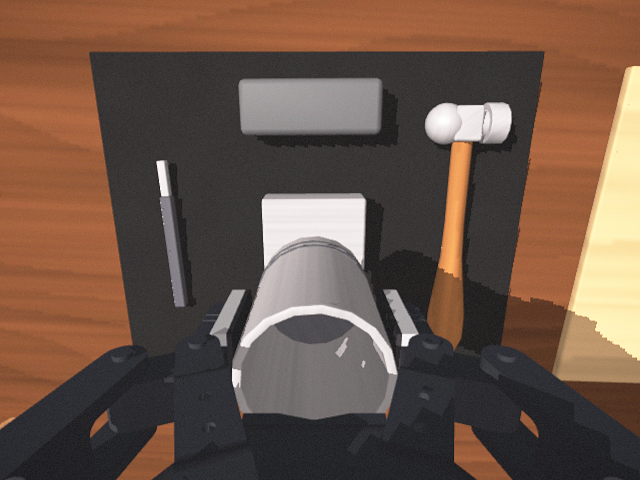

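Cup held upright above the block. Lowering.

```bash
python3 -m crank '[{"claw":-1,"dp":[0.07,-0.02,1],"delta_rot":[0,0,0]},{"claw":-1,"dp":[0,0,1],"delta_rot":[0,0,0]},{"claw":-1,"dp":[0,0,0.6],"delta_rot":[0,0,0]},{"claw":-1,"dp":[0,0,0],"delta_rot":[0,0,0]},{"claw":-1,"dp":[0,0,0],"delta_rot":[0,0,0]},{"claw":-1,"dp":[0,0,0],"delta_rot":[0,0,0]}]' | tail -5
```

```text
t: 39.9
position: [0.5362, 0.1757, 0.0898]
orientation: [-3.14, -0.071, -0.004]
wrist_force: [-1.0, -0.3, -2.0]
gripper_width: 0.0493
```

```bash
python3 -m crank '[{"claw":-1,"dp":[-0.04,0.02,0.4],"delta_rot":[0,0,0]},{"claw":-1,"dp":[0,0,0.08],"delta_rot":[0,0,0]},{"claw":-1,"dp":[0,0,0],"delta_rot":[0,0,0]},{"claw":-1,"dp":[0,0,0],"delta_rot":[0,0,0]}]' | tail -5
```

```text
t: 40.3
position: [0.534, 0.1752, 0.0765]
orientation: [3.141, 0.071, -0.0]
wrist_force: [-0.1, -0.4, -1.0]
gripper_width: 0.0494
```

```bash
python3 -m crank '[{"claw":-1,"dp":[0,0,0.06],"delta_rot":[0,0,0]},{"claw":-1,"dp":[0,0,0],"delta_rot":[0,0,0]},{"claw":-1,"dp":[0,0,0],"delta_rot":[0,0,0]}]' | tail -5
```

```text
t: 40.6
position: [0.5343, 0.1752, 0.0752]
orientation: [-3.141, -0.071, -0.001]
wrist_force: [0.6, 0.6, -1.7]
gripper_width: 0.0494
```

```bash
python3 -m crank '[{"claw":-1,"dp":[0,0,0.05],"delta_rot":[0,0,0]},{"claw":-1,"dp":[0,0,0],"delta_rot":[0,0,0]},{"claw":-1,"dp":[0,0,0],"delta_rot":[0,0,0]}]' | tail -5
```

```text
t: 40.9
position: [0.5344, 0.1753, 0.0751]
orientation: [-3.141, -0.071, -0.0]
wrist_force: [-2.2, -0.3, 4.9]
gripper_width: 0.0492
```

```bash
python3 -m crank '[{"claw":0.4,"dp":[0,0,-0.02],"delta_rot":[0,0,0]},{"claw":0.7,"dp":[0,0,0],"delta_rot":[0,0,0]},{"claw":0.8,"dp":[0,0,0],"delta_rot":[0,0,0]},{"claw":0.8,"dp":[0,0,0],"delta_rot":[0,0,0]},{"claw":0.8,"dp":[0,0,0],"delta_rot":[0,0,0]},{"claw":0.8,"dp":[0,0,-0.5],"delta_rot":[0,0,0]},{"claw":0.8,"dp":[0,0,-1],"delta_rot":[0,0,0]},{"claw":0.8,"dp":[0,0,-1],"delta_rot":[0,0,0]},{"claw":0.8,"dp":[0,0,-1],"delta_rot":[0,0,0]},{"claw":0.8,"dp":[0,0,-1],"delta_rot":[0,0,0]},{"claw":0.8,"dp":[0,0,-1],"delta_rot":[0,0,0]},{"claw":1,"dp":[-1,0,-1],"delta_rot":[0,0,0]},{"claw":1,"dp":[-1,0,-1],"delta_rot":[0,0,0]},{"claw":1,"dp":[-1,0,-0.5],"delta_rot":[0,0,0]},{"claw":1,"dp":[0,0,0],"delta_rot":[0,0,0]},{"claw":1,"dp":[0,0,0],"delta_rot":[0,0,0]}]' | tail -5
python3 - <<'E'
from h import *
tell()
for n in("wrist","scene","top"):
    im=get_image(n);cv2.imwrite(f"pics/{n}16.png",im["pixels"][:,:,::-1])
E
```

```text
t: 42.5
position: [0.4594, 0.1719, 0.2753]
orientation: [-3.14, -0.072, -0.004]
wrist_force: [-0.1, -0.1, 0.2]
gripper_width: 0.0851
t 42.5 p [0.4594 0.1719 0.2753] rv [-3.14  -0.072 -0.004] w 0.0851 F [-0.1 -0.1  0.2]
toolx [0.999 0.046 0.003] tooly [ 0.046 -0.999 -0.   ]
```

View pics/wrist16.png

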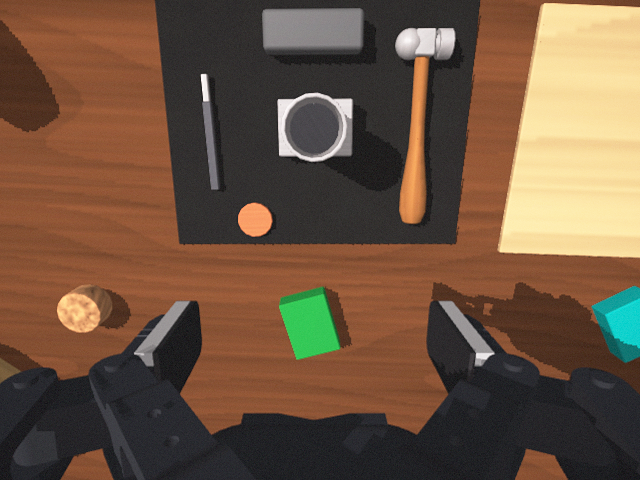

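View pics/scene16.png

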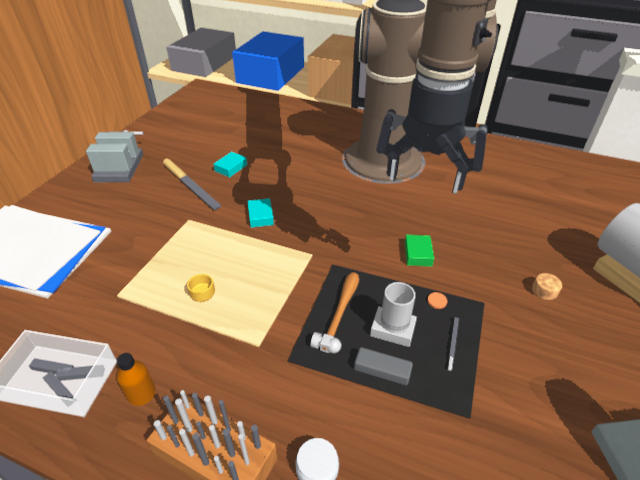

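Everything is in place: cup rim at (315,127) on the block (278–353, 97–158), stone (313,32), hammer (420,125). A final numerical check.

```bash
python3 - <<'E'
from h import *
im=get_image("wrist");h,s,v=H(im)
C=np.array([.5328,.1731]);n=np.array([np.cos(.048),np.sin(.048)]);u=np.array([-n[1],n[0]])
m2=lambda p:np.array([(np.array(p)[:2]-C)@n,(np.array(p)[:2]-C)@u]).round(4)
px=im["pixels"];cv2.imwrite("pics/final_crop.png",cv2.resize(px[80:175,260:370],None,fx=5,fy=5,interpolation=cv2.INTER_CUBIC)[:,:,::-1])
st=rect(cont((s<60)&(v>62)&(v<190),(255,0,372,62)),im,.028);print("stone",st,m2(st[0]))
hd=rect(cont((s<50)&(v>110),(390,15,462,66)),im,.017);print("head",hd,m2(hd[0]))
# cup dark inside floor / rim ring fit
lab=cont((s<60)&(v<110)&(v>60),(285,95,345,158));e=cv2.fitEllipse(lab);print("inner",e)
for b,z in((rect(cont((s<40)&(v>150),(265,85,365,170)),im,.028),.028),):print("block blob",b,m2(b[0]))
t=get_image("top");h,s,v=H(t)
print("pot",rect(cont((s>150)&(h>17),(370,165,402,195)),t,.038)[0],"punch",rect(cont((v>80),(192,175,212,230)),t,.012)[0],"disc",rect(cont((v>100)&(s>80),(205,225,232,248)),t,.010)[0])
E
```

```text
stone (array([0.6157326 , 0.18063603]), array([88.94578552, 33.71136475]), np.float64(-1.5249702236863318)) [0.0832 0.0035]
head (array([0.61215295, 0.07776099]), array([54.2557106 , 24.64084053]), np.float64(-1.5249751214060243)) [ 0.0747 -0.099 ]
inner ((311.3808288574219, 124.99057006835938), (52.64973068237305, 58.033714294433594), 13.972219467163086)
block blob (array([0.5330025, 0.1750591]), array([68.53864288, 61.00725937]), np.float64(-1.5513264678915992)) [0.0003 0.0019]
pot [ 0.58684546 -0.18103067] punch [0.57358063 0.27860413] disc [0.43986682 0.22495317]
```

View pics/final_crop.png

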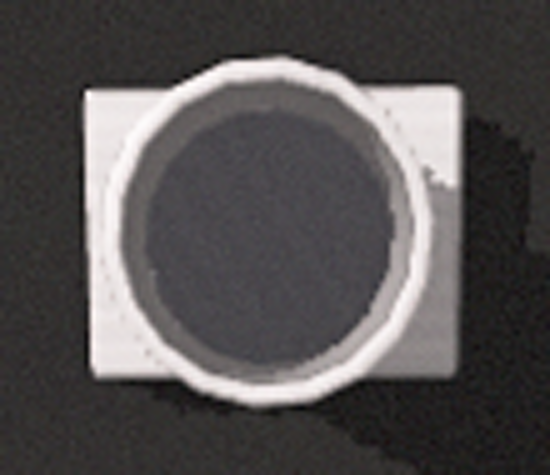

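```bash
python3 - <<'E'
from h import *
im=get_image("wrist");h,s,v=H(im)
print("cup",ray(im,[313.6,126.4],.103)[0],"block",ray(im,[314.7,126.6],.028)[0])
print("rim diam",np.linalg.norm(ray(im,[280.6,126],.103)-ray(im,[346.6,126],.103)))
print("disc",rect(cont((s>90)&(v>130),(225,190,285,241)),im,.010)[0],"punch",rect(cont((v>80),(195,65,225,198)),im,.012))
E
```

```text
cup [0.53216813 0.17508289 0.103     ] block [0.5329016  0.17410187 0.028     ]
rim diam 0.04903579857473516
disc [0.43820389 0.23314597] punch (array([0.52294659, 0.27830716]), array([108.9524231 ,   7.86001301]), np.float64(0.07327830052023776))
```

```bash
python3 -c "
from h import *
print(finish_job());tell()"
```

```text
Traceback (most recent call last):
NameError: name 'finish_job' is not defined
```

```bash
python3 -c "
from plant import finish_job
print(finish_job())"
```

```text
the job is handed in; nothing more can be done
None
```

The mat is set out and the job is handed in at about 43 s. I moved the block, stone, hammer and cup once each, with no regrasping. My last measurements put everything inside the limits, but the hand-in gave no verdict.

| Part | Last measurement | Limit |
|---|---|---|
| Block | about 2 mm from the mat's centre, square to it | 15 mm |
| Cup | upright, about 1 mm from the block's centre | 10 mm |
| Stone | 83 mm behind the mat's centre, parallel, in line with the block to a few mm | 50–108 mm behind; 15 mm in line |
| Hammer | middle 98 mm right and about 2 mm nearer the robot (measured just after release), head away, square to within 0.01 rad | 50–128 mm right; 32 mm fore and aft |

- **Brass pot:** it measured within 1 mm of its starting position in the overhead camera.
- **Punch and copper disc:** both matched their starting positions to about 2 mm in the wrist camera. The overhead camera disagreed, giving 53 mm for the punch and 9 mm for the disc. I put this down to the arm blocking that view, because the wrist pictures show both lying untouched.
- **Cameras:** the scene and overhead cameras differed by 6–8 mm in x, so I placed everything from the wrist camera.
- **Hand-in:** the first hand-in call failed on a missing import in my script; the second went through.

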